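Pin the outlet of the stone chute, then fill it

ROBOT

A 6-joint arm with a two-finger parallel gripper is mounted at the origin on the work surface. World frame = base frame: x ahead of the robot, y to its left, z up, the work surface at z = 0. Lengths are in mm, angles in rad, forces in N, time in s.
With the tool pointing down it reaches from about 400 to 925 mm from the base axis. Payload 12.5 kg.
Tool frame: the origin (TCP) lies midway between the tips of the shut fingers; the grasp point (between the pads) lies 19 mm behind it; z points along the fingers, y is the line along which they close (so a half turn about z gives the same grasp; the last joint's range is limited). The gripper opens to 95 mm and grips with 3 to 60 N. Pads are 20 mm wide; open, the fingers measure 119 mm over their backs; the gripper's body (75 mm by 180 mm) begins 59 mm behind the grasp point.
Start: joints at [-1.346, 0.491, 1.559, -0, 1.092, -0.106], TCP at [203.024, -591.127, 186.161] pointing down, gripper open.
Joint ranges: [-3.1, 3.1], [-0.84, 2.19], [0.05, 2.79], [-1.13, 4.28], [0.06, 2.93], [-2.69, 2.69]. Speed limits (rad/s): [2.22, 2.22, 2.79, 3.14, 3.14, 3.14].

INTERFACE

Orientations are given as [roll, pitch, yaw] about the fixed x, y, z axes, in that order (R = Rz(yaw) Ry(pitch) Rx(roll)).
In Python, from cell import env gives the robot as it stands.
- The arm moves only by the tool carry_out, never from a script. Its argument "series" is a list of rows, each a list of 4 numbers: the shift along the world's x, y, z normalised to -1 to 1, where 1 is 5 cm, then the turn about the world's z normalised to -1 to 1, where 1 is 6 degrees. In form: [[x, y, z, turn], ...]. A call has exactly 5 rows; each row shifts and turns the commanded pose from where the row before left it; what a row does not reach is not made up. A row lasts 1/10 s, in which the tool goes at most 50 mm and 8.59 degrees, less where a joint would pass 70% of its speed; a pose out of reach is approached as far as the arm can. A call with a number of a shift or a turn outside -1 to 1 is refused whole. A call with a gripper value outside its range is refused whole. "fingers" is the closure, from -1 (fully open) to 1 (shut), set as the call begins (left out, the last holds). The fingers move at their own pace and stop on an object; the grip force is fixed at half the most. Time passes only in rows, so rows that do not move let the fingers close, or fill a call up. It gives the time, the measured TCP pose, the force, the opening and the grip force at its end, in the units of the state.
- env.state(): the state, without advancing time (a new reading comes with each control period).
- env.read_camera(name): name is "scene" or "side" or "wrist"; returns the picture (480x640x3 uint8, red, green, blue); there is no depth.
- env.calibration(name): a dict with "K" (3x3 intrinsics, pixels), "pose" (4x4, takes a point from camera to world coordinates). Camera axes: x right, y down, z forward; pixel columns grow to the right and rows downward; lengths in mm; the calibration is good to about 2 mm. The wrist camera is an equidistant fisheye: a pixel r from the principal point sees the ray r / f radians off the axis. A picture is of the moment at which its call begins: read the wrist's pose just before it. calibration takes no time and is no camera call; for the wrist camera it gives the pose at the moment of the call.
- env.job_done(): hands the job in; it is judged then, once.
Trained networks look in the newest picture that a camera, given by its name, has taken for a name from the list of things; names that differ only in an ending like _2 or _b are one class to them, and where a whole thing is asked for, a point or a joint stands for the part that bears it (a point fixed in the world has none). Each returns a list of dicts, best first, with "conf" (0 to 1); they miss things now and then, are a little off and sometimes report something else, mostly with a low value. They report only what shows in the picture. A call takes as long as a camera call.
- env.look_for(camera, label): "position" ([row, column] as shares, 0 to 1, of the picture: columns of its width, rows of its height, amid what is visible of it).
The state is a dict: "t": time; "joints": joint angles; "qvel": joint speeds; "tau": joint torques, N m; "eef_pos": TCP position; "tcp_rot": TCP orientation; "ft_force": force on the tool from outside, world axes, zero at the start; "moment": the same for the moment, N m; "opening": opening from 0.0 (shut) to 1.0 (fully open); "grip_force": force on a finger pad.
Only numpy, scipy, OpenCV 4.12 (cv2) and the standard library are available. Lean on these libraries where they do the work, as an engineer would, in place of code of your own. Each camera call takes 0.05 s, during which the arm holds its last target. There are 200 camera calls.

TASK

Close the outlet of the stall's stone chute by putting the long steel pin down through the eyelet over its neck, fully home, so that no stones can roll out. Then pick up the tray by its slanted grip, tip all four stone eggs from it into the chute's hopper, and set the empty tray back flat on the table. Leave the other pin and the other wares where they are.

Things in the scene. Friction and masses are not known exactly. Their poses are not given: they have to be found in the camera images.
- chute: Fixed plywood chute 290 x 186 mm, origin on the table under it. Far end (+x): open hopper, inside x 30 to 160, y -85 to 85 mm, wall tops at z 140. Floor slopes down to -x (z 95 at the back wall, 30 at the eyelet), through converging walls into an open-ended neck 42 mm wide (x -120 to -40). A bridge plate 44 x 58 x 18 mm (top z 100) spans the neck at x -100 with one vertical hole, the eyelet
- eyelet (a point): centre of the eyelet in the bridge plate, at the plate's top face (z 100 mm); hole diameter 12.5 mm with a 3 mm chamfer, through 18 mm of plate, chute floor 70 mm below
- hopper (a point): centre of the hopper's mouth at wall-top height (140 mm); mouth about 130 mm (chute x) by 170 mm (chute y)
- pin_block: fixed wooden block 130 x 50 x 50 mm, origin under its centre, with two vertical through holes of 12.5 mm on its long axis (x) at +35 and -35 mm; each holds one pin, which is where varies
- long_pin: Long steel pin upright in one of the block's holes: round shank 10 mm thick, 70 mm long, tapered tip; collar 24 mm wide (z 70 to 76); round grip knob 16 mm wide above it (z 76 to 110). Origin at the foot, z along the shank to the knob. Fully home in the eyelet its collar rests on the plate and its foot is at about 30 mm height
- tray: Aluminium tray, 90 mm wide (x), 130 mm long (y), origin under its floor's centre, floor 5 mm, walls 28 mm high, stands on the table. The -y end is a pouring lip sloping up and out at 35 degrees (edge 18 mm high); at +y a flat dark wooden grip 12 mm thick, 50 mm wide (along x) rises, leaning out (to +y) 30 degrees from vertical, to 77 mm high. 0.15 kg plus eggs
- tray_lip (a point): middle of the pouring lip's upper edge, tray frame (0, -72, 18) mm; axes as the tray
- tray_grip (a point): point on the centre plane of the tray's grip, 29 mm below the grip's top end along its slope, tray frame (0, 77, 51) mm; axes as the tray
- egg0: polished stone egg, 26 mm thick, 34 mm long (its x), one of four lying in the tray; origin at its centre
- egg1: polished stone egg, 26 mm thick, 34 mm long (its x), one of four lying in the tray; origin at its centre
- egg2: polished stone egg, 26 mm thick, 34 mm long (its x), one of four lying in the tray; origin at its centre
- egg3: polished stone egg, 26 mm thick, 34 mm long (its x), one of four lying in the tray; origin at its centre
- short_pin: short steel pin, the other pin in the wooden block: same 16 mm knob and 24 mm collar, but shank only 30 mm; its collar rests on the block so its knob sits 20 mm lower (top at 90 mm instead of 110). Not wanted; origin at its foot
- candlestick: stone candlestick, 54 mm wide foot, 130 mm tall, bystander; origin under its centre
- bangle: brass bangle lying flat, 74 mm across, 10 mm high, bystander; origin under its centre
- dish: small green bowl, 80 mm across, 25 mm high, bystander; origin under its centre
- obelisk: small four-sided pointed stone, 37 mm wide foot, 105 mm tall, bystander; origin under its centre
- jar: amber jar with cap, 56 mm wide, 70 mm tall, bystander; origin under its centre
- casket: solid stone casket 60 x 90 x 45 mm, bystander; origin under its centre

How it is judged (in metres and radians):
On the way, in this order (a step that is already met when the one before it is completed fails the run):
1. the long pin is down through the eyelet, collar on the plate (z of long_pin in the frame of chute between 0.015 and 0.037 m and horizontal distance between long_pin and eyelet below 0.015 m and angle between long_pin's own z axis and vertical below 0.25 rad), for 0.2 s.
2. all four eggs have been tipped into the chute: they are in it while the tray is still tilted over the hopper, with the pin home (all of step 1 and x of egg0 in the frame of chute between -0.1 and 0.165 m and y of egg0 in the frame of chute between -0.09 and 0.09 m and z of egg0 in the frame of chute between 0.03 and 0.14 m and x of egg1 in the frame of chute between -0.1 and 0.165 m and y of egg1 in the frame of chute between -0.09 and 0.09 m and z of egg1 in the frame of chute between 0.03 and 0.14 m and x of egg2 in the frame of chute between -0.1 and 0.165 m and y of egg2 in the frame of chute between -0.09 and 0.09 m and z of egg2 in the frame of chute between 0.03 and 0.14 m and x of egg3 in the frame of chute between -0.1 and 0.165 m and y of egg3 in the frame of chute between -0.09 and 0.09 m and z of egg3 in the frame of chute between 0.03 and 0.14 m and angle between tray's own z axis and vertical above 0.4 rad and horizontal distance between tray_lip and hopper below 0.2 m), for 0.1 s.
At the end, for the whole second after the job is handed in: Long pin home in the eyelet (foot under 37 mm above the chute underside, within 15 mm of the axis, lean below 0.25 rad); all four eggs at rest in the chute behind the pin, below the wall tops; tray at rest flat on the table (within 6 mm, tilt below 0.08 rad) (all of step 1 and x of egg0 in the frame of chute between -0.1 and 0.165 m and y of egg0 in the frame of chute between -0.09 and 0.09 m and z of egg0 in the frame of chute between 0.03 and 0.14 m and x of egg1 in the frame of chute between -0.1 and 0.165 m and y of egg1 in the frame of chute between -0.09 and 0.09 m and z of egg1 in the frame of chute between 0.03 and 0.14 m and x of egg2 in the frame of chute between -0.1 and 0.165 m and y of egg2 in the frame of chute between -0.09 and 0.09 m and z of egg2 in the frame of chute between 0.03 and 0.14 m and x of egg3 in the frame of chute between -0.1 and 0.165 m and y of egg3 in the frame of chute between -0.09 and 0.09 m and z of egg3 in the frame of chute between 0.03 and 0.14 m and height (world z) of tray below 0.006 m and angle between tray's own z axis and vertical below 0.08 rad and linear speed of tray below 0.03 m/s and linear speed of each of egg0, egg1, egg2, egg3 below 0.05 m/s); the robot touches nothing.
It fails at once if the short pin is moved by more than 40 mm (distance of short_pin from where it was at the start of the episode above 0.04 m).
It fails at once if another ware (candlestick, bangle, dish, obelisk, jar or casket) is moved by more than 40 mm (distance of any of candlestick, bangle, dish, obelisk, jar, casket from where it was at the start of the episode above 0.04 m).
It also fails if it takes over 72 s, if anything falls off the work surface, if the arm or the gripper's body presses on something with over 40 N, if the wrist force passes 120 N, or if a joint passes its speed limit or range.

## Working session

There is one attempt and no reset: what is moved stays moved. The work goes in short steps, Python scripts to look and compute and a tool call to move; the robot and the scene stay as the last step left them, time stands still between calls to the robot, and variables do not carry over. Pictures are saved under pics/ and viewed, at most 10 in all, crops included, and the job is handed in when it is done.

Besides the shell and the picture viewer there is one more tool, called after ">>>" as name([rows], argument=value, ...), one row to a line, values as JSON. carry_out: Moves the arm, as the interface text tells. Its arguments: {"type":"object","properties":{"series":{"type":"array","items":{"type":"array","items":{"type":"number","minimum":-1,"maximum":1}}},"fingers":{"type":"number"}},"required":["series"]}

```bash
mkdir -p pics; ls; cat > h.py <<'E'
import numpy as np, cv2
from cell import env
def ray(cam,pos,shape=(480,640)):
    c=env.calibration(cam);K=np.array(c["K"]);T=np.array(c["pose"])
    u,v=pos[1]*shape[1],pos[0]*shape[0]
    x=np.array([(u-K[0,2])/K[0,0],(v-K[1,2])/K[1,1]])
    if cam=="wrist":
        r=np.linalg.norm(x);d=np.r_[x/r*np.sin(r),np.cos(r)] if r>1e-9 else np.array([0,0,1.])
    else: d=np.r_[x,1]
    return T[:3,3],T[:3,:3]@d
def onz(cam,pos,z):
    o,d=ray(cam,pos);return (o+d*(z-o[2])/d[2])[:2].round(1)
def proj(cam,P):
    c=env.calibration(cam);K=np.array(c["K"]);T=np.array(c["pose"])
    p=T[:3,:3].T@(np.array(P,float)-T[:3,3])
    if cam=="wrist":
        r=np.hypot(p[0],p[1]);a=np.arctan2(r,p[2]);x=p[:2]/max(r,1e-9)*a
    else: x=p[:2]/p[2]
    return K[:2,:2]@x+K[:2,2]
def save(cam,name):
    im=env.read_camera(cam);cv2.imwrite("pics/"+name,im[:,:,::-1]);return im
def tri(p1,p2,c1="scene",c2="side"):
    o1,d1=ray(c1,p1);o2,d2=ray(c2,p2)
    d1=d1/np.linalg.norm(d1);d2=d2/np.linalg.norm(d2)
    s=np.linalg.lstsq(np.c_[d1,-d2],o2-o1,rcond=None)[0]
    a,b=o1+d1*s[0],o2+d2*s[1];return ((a+b)/2).round(1),np.linalg.norm(a-b).round(1)
E
python3 - <<'E'
from h import *
a=save("scene","a.png");b=save("side","b.png")
cv2.imwrite("pics/ab.png",cv2.resize(np.hstack([a,b]),(800,300))[:,:,::-1])
for n in ["eyelet","hopper","long_pin","short_pin","pin_block","tray","tray_lip","tray_grip","chute"]:
    r=[[(np.round(d["position"],3).tolist(),round(d["conf"],2)) for d in env.look_for(c,n)[:2]] for c in("scene","side")]
    print(n,r, tri(r[0][0][0],r[1][0][0]) if r[0] and r[1] else "")
E
```

```text
pics
eyelet [[([0.522, 0.578], 0.8), ([0.834, 0.414], 0.47)], [([0.556, 0.411], 0.7), ([0.398, 0.546], 0.52)]] (array([634.2,  29.6,  61.1]), np.float64(1.3))
hopper [[([0.402, 0.621], 0.2)], [([0.554, 0.405], 0.82)]] (array([628.8, 111.9, 173.1]), np.float64(49.0))
long_pin [[([0.614, 0.326], 0.77)], [([0.381, 0.583], 0.66)]] (array([ 443.2, -309.8,   81.3]), np.float64(0.0))
short_pin [[([0.64, 0.375], 0.53)], [([0.4, 0.542], 0.68), ([0.859, 0.282], 0.39)]] (array([ 504.6, -283. ,   55.1]), np.float64(7.8))
pin_block [[([0.669, 0.359], 0.69), ([0.398, 0.62], 0.21)], [([0.418, 0.561], 0.73)]] (array([ 475.6, -294.5,   15.6]), np.float64(4.2))
tray [[([0.394, 0.622], 0.87)], [([0.813, 0.394], 0.65)]] (array([553.4, 326.7,  63.7]), np.float64(17.8))
tray_lip [[([0.665, 0.358], 0.7)], [([0.807, 0.398], 0.84)]] (array([ 446.1,   65.2, -233.7]), np.float64(446.7))
tray_grip [[([0.396, 0.622], 0.9)], [([0.813, 0.397], 0.75)]] (array([552.1, 325.4,  60.9]), np.float64(21.6))
chute [[([0.513, 0.577], 0.61), ([0.422, 0.704], 0.36)], [([0.556, 0.413], 0.67)]] (array([629.2,  34. ,  68.9]), np.float64(0.1))
```

View pics/a.png

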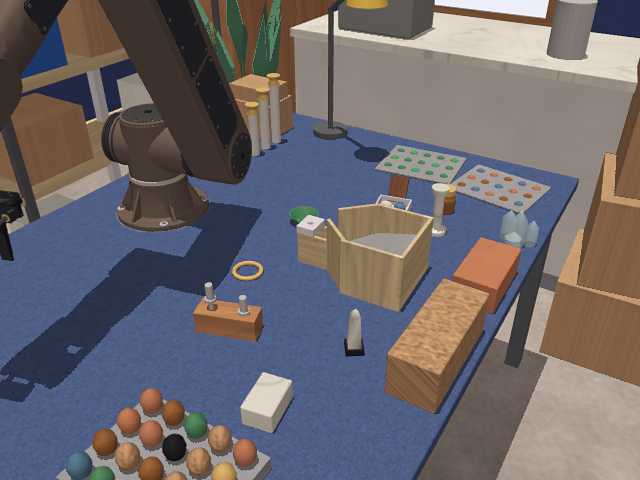

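View pics/b.png

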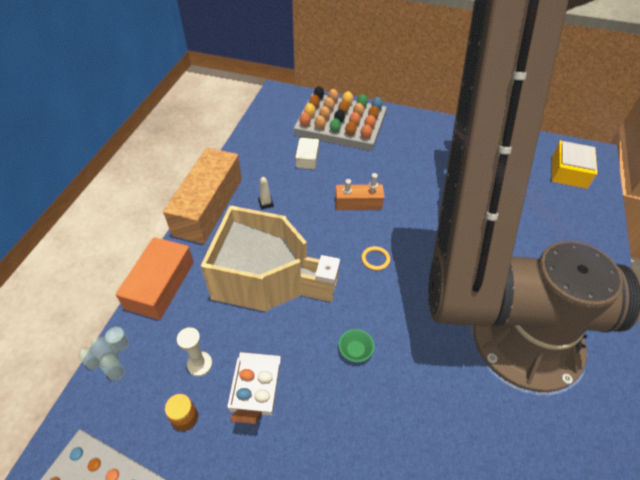

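```bash
python3 - <<'E'
from h import *
def p(cam,u,v,z): return onz(cam,(v/480,u/640),z)
print("eyelet",p("side",328,267,100),p("scene",312,222,100))
print("back corners",p("side",226,210,140),p("side",206,262,140),p("scene",433,217,140),p("scene",391,258,140), p("scene",389,255,140))
print("pin knob top side",p("side",374,176,110),p("scene",209,285,110), "short",p("side",348,182,90),p("scene",243,298,90))
print("block",p("side",360,187,50))
print("tray corners top",p("side",239,354,28),p("side",280,355,28),p("side",272,412,28),p("side",230,410,28),"grip",p("side",245,416,60))
print("cstick",p("side",199,365,0),"top",p("side",189,333,130),"jar",p("side",180,404,70),"dish",p("side",356,344,20), "obelisk top",p("side",263,179,105))
E
```

```text
eyelet [478.6  10.2] [486.1  12.9]
back corners [755.2 -50.8] [734.4 106.4] [743.9 119.2] [734.8 -77.9] [726.5 -70.3]
pin knob top side [ 443.  -306.5] [ 449.9 -312. ] short [ 507.6 -283.8] [ 516.4 -290.4]
block [ 478.6 -315.1]
tray corners top [611.7 243.8] [525.2 219.1] [498.4 341.3] [581.4 363.1] grip [540.2 374.1]
cstick [694.6 283.6] top [695.6 272.7] jar [668.4 393.3] dish [373.2 139.5] obelisk top [ 723.9 -211.3]
```

```bash
python3 - <<'E'
from h import *
a=cv2.imread("pics/a.png");b=cv2.imread("pics/b.png")
x=cv2.resize(b[330:430,190:300],(660,600),interpolation=cv2.INTER_CUBIC)
cv2.imwrite("pics/c.png",x)
E
```

```text
(no output)
```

View pics/c.png

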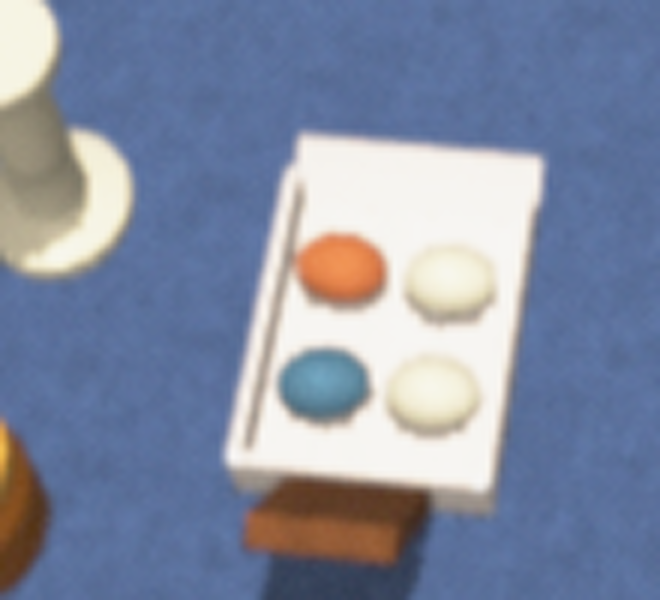

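```bash
python3 - <<'E'
from h import *
from scipy.spatial.transform import Rotation as R
s=env.state();print(s["t"],s["eef_pos"],s["tcp_rot"]);print(R.from_euler("xyz",s["tcp_rot"]).as_matrix().round(2));print(s["opening"],s["ft_force"])
c=env.calibration("wrist");print(np.round(c["pose"],2),c["K"])
E
```

```text
1.0 [ 203.0378082  -591.13050508  186.17697396] [ 3.14146306e+00 -9.83388580e-06  3.30815914e-01]
[[ 0.95  0.32  0.  ]
 [ 0.32 -0.95 -0.  ]
 [ 0.    0.   -1.  ]]
0.9976366457195789 [ 0.77943363 -0.43617324  0.5071017 ]
[[ 3.2000e-01 -9.1000e-01 -2.6000e-01  2.7699e+02]
 [-9.5000e-01 -3.1000e-01 -9.0000e-02 -5.6545e+02]
 [ 0.0000e+00  2.8000e-01 -9.6000e-01  3.8512e+02]
 [ 0.0000e+00  0.0000e+00  0.0000e+00  1.0000e+00]] [[371.64829954   0.         324.1341234 ]
 [  0.         371.64829954 234.70346747]
 [  0.           0.           1.        ]]
```

>>> carry_out([
  [1, 1, 0.3, 0],
  [1, 1, 0.3, 0],
  [1, 1, 0, 0],
  [1, 1, 0, 0],
  [0.8, 1, 0, 0],
], fingers=-1)

```text
t: 1.5
eef_pos: [375.5, -410.9, 207.1]
tcp_rot: [3.141, -0.0, 0.331]
ft_force: [0.8, -0.2, -0.9]
opening: 1.001
grip_force: 0.0
```

>>> carry_out([
  [0.5, 0.9, 0, 0],
  [0.4, 0.5, 0, 0],
  [0, 0, 0, 0],
  [0, 0, 0, 0],
  [0, 0, 0, 0],
])

```text
t: 2.0
eef_pos: [418.0, -344.2, 206.9]
tcp_rot: [3.141, 0.0, 0.33]
ft_force: [0.2, 0.1, 0.0]
opening: 1.001
grip_force: 0.0
```

```bash
python3 - <<'E'
from h import *
save("wrist","d.png");print(env.state()["eef_pos"])
for n,z in [("long_pin",95),("short_pin",75),("pin_block",50)]:
    for d in env.look_for("wrist",n)[:2]: print(n,round(d["conf"],2),np.array(d["position"])*[480,640],onz("wrist",d["position"],z))
E
```

```text
[ 417.88110979 -344.40405736  206.84066382]
long_pin 0.85 [175.92  298.304] [ 448.4 -311. ]
short_pin 0.89 [ 98.784 299.392] [ 511.4 -289.6]
pin_block 0.72 [138.912 301.888] [ 477.1 -301.7]
```

View pics/d.png

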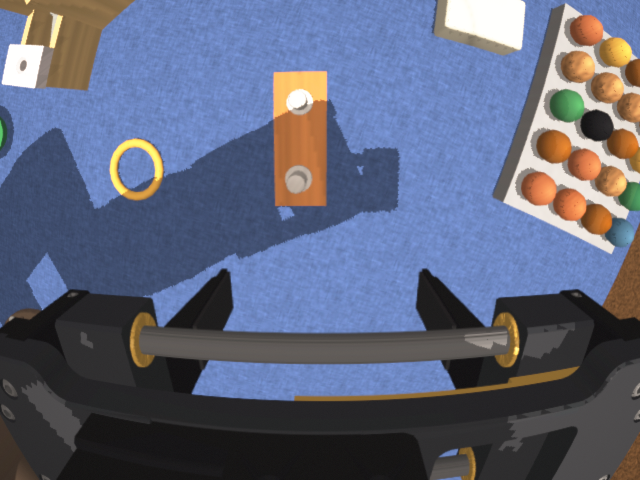

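>>> carry_out([
  [0.58, 0.67, 0, 0],
  [0, 0, -0.8, 0],
  [0, 0, -0.8, 0],
  [0, 0, -0.6, 0],
  [0, 0, -0.3, 0],
])

```text
t: 2.7
eef_pos: [446.3, -309.7, 79.4]
tcp_rot: [-3.139, 0.002, 0.33]
ft_force: [-0.0, -0.1, -0.2]
opening: 1.001
grip_force: 0.0
```

>>> carry_out([
  [0, 0, 0, 0],
  [0, 0, 0, 0],
  [0, 0, 0, 0],
  [0, 0, 0, 0],
  [0, 0, 0, 0],
], fingers=1)

```text
t: 3.2
eef_pos: [447.6, -310.2, 82.7]
tcp_rot: [3.14, -0.001, 0.331]
ft_force: [-0.1, -0.8, -0.7]
opening: 0.638
grip_force: 0.0
```

>>> carry_out([
  [0, 0, 0, 0],
  [0, 0, 0, 0],
  [0, 0, 0, 0],
  [0, 0, 0, 0],
  [0, 0, 0, 0],
])

```text
t: 3.7
eef_pos: [447.4, -310.0, 81.9]
tcp_rot: [-3.142, 0.0, 0.331]
ft_force: [0.3, 0.1, 0.2]
opening: 0.216
grip_force: 0.0
```

Now finish closing, then lift.

>>> carry_out([
  [0, 0, 0, 0],
  [0, 0, 0, 0],
  [0, 0, 0, 0],
  [0, 0, 0.2, 0],
  [0, 0, 0.3, 0],
])

```text
t: 4.2
eef_pos: [447.2, -309.8, 107.1]
tcp_rot: [-3.14, 0.001, 0.331]
ft_force: [-0.3, 0.9, -0.0]
opening: 0.003
grip_force: 0.0
```

>>> carry_out([
  [0, 0, 0.5, 0],
  [0, 0, 0.6, 0],
  [0, 0, 0.8, 0],
  [0, 0, 0.5, 0],
  [0, 0, 0, 0],
])

```text
t: 4.7
eef_pos: [448.4, -310.8, 231.1]
tcp_rot: [3.136, -0.003, 0.331]
ft_force: [-0.3, -0.2, -1.6]
opening: 0.003
grip_force: 0.0
```

```bash
python3 - <<'E'
from h import *
im=save("wrist","e.png");s=env.state();print(s["eef_pos"],s["ft_force"],s["opening"])
for n,z in [("long_pin",95),("eyelet",100)]:
    for d in env.look_for("wrist",n)[:2]: print(n,round(d["conf"],2),np.array(d["position"])*[480,640],onz("wrist",d["position"],z))
E
```

```text
[ 447.79014599 -310.25855621  228.92447048] [-0.05272671  0.60645857 -1.18563995] 0.00867898333942835
long_pin 0.78 [214.32  322.624] [ 448.6 -308. ]
eyelet 0.63 [43.008 82.816] [543.  -20.9]
eyelet 0.44 [ 58.992 487.872] [ 639.4 -402.6]
```

View pics/e.png

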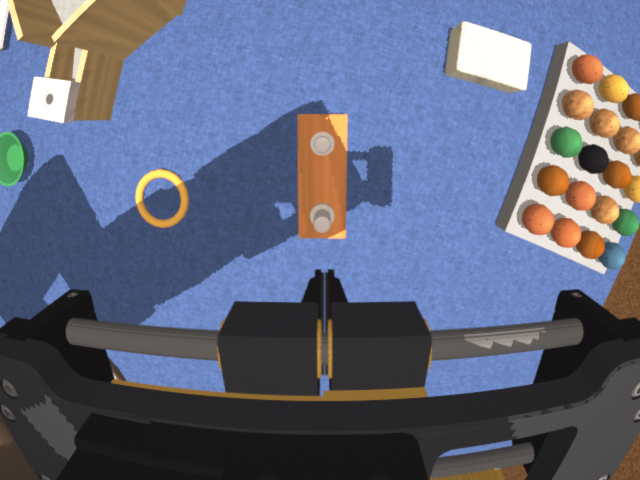

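```bash
python3 - <<'E'
from h import *
s=env.state();p=s["eef_pos"]
print(proj("wrist",p),proj("wrist",[p[0],p[1],110]),proj("wrist",[p[0],p[1],90]))
a=save("scene","f1.png");b=save("side","f2.png")
for n in["long_pin","short_pin"]:
    r=[env.look_for(c,n)[0]["position"] for c in("scene","side","wrist")]
    print(n,[np.round(np.array(q)*[480,640]) for q in r],tri(r[0],r[1]),tri(r[0],r[2],"scene","wrist"))
x=cv2.resize(a[265:345,180:280],(400,320),interpolation=cv2.INTER_CUBIC);y=cv2.resize(b[160:220,320:395],(400,320),interpolation=cv2.INTER_CUBIC)
w=cv2.imread("pics/e.png")[100:260,270:370,::-1];w=cv2.resize(w,(200,320),interpolation=cv2.INTER_CUBIC)
cv2.imwrite("pics/f.png",cv2.resize(np.hstack([x,y,w]),(800,256))[:,:,::-1])
E
```

```text
[324.44095606 269.29292399] [324.30037798 220.31000167] [324.28531328 215.11012658]
long_pin [array([294., 211.]), array([182., 371.]), array([214., 323.])] (array([ 448.8, -307.3,   84.3]), np.float64(1.8)) (array([ 447. , -307.9,   84.5]), np.float64(1.8))Traceback (most recent call last):
  File "<stdin>", line 6, in <module>
IndexError: list index out of range
```

>>> carry_out([
  [0, 0.03, 0, 0],
  [0, 0, 0, 0],
  [0, 0, 0, 0],
  [0, 0, 0, 0],
  [0, 0, 0, 0],
], fingers=-0.2)

```text
t: 5.7
eef_pos: [447.4, -308.5, 226.9]
tcp_rot: [3.141, 0.0, 0.331]
ft_force: [0.0, 0.0, 0.1]
opening: 0.368
grip_force: 0.0
```

>>> carry_out([
  [0, 0, -0.8, 0],
  [0, 0, -0.8, 0],
  [0, 0, -0.8, 0],
  [0, 0, -0.5, 0],
  [0, 0, 0, 0],
])

```text
t: 6.2
eef_pos: [446.2, -307.5, 79.1]
tcp_rot: [-3.137, 0.003, 0.331]
ft_force: [0.0, -0.5, 1.7]
opening: 0.602
grip_force: 0.0
```

```bash
python3 - <<'E'
from h import *
a=save("scene","f1.png");b=save("side","f2.png");w=save("wrist","f3.png")
s=env.state();print(s["eef_pos"],s["ft_force"],s["opening"])
x=cv2.resize(a[245:345,165:290],(400,320),interpolation=cv2.INTER_CUBIC);y=cv2.resize(b[140:220,320:420],(400,320),interpolation=cv2.INTER_CUBIC)
w=cv2.resize(w,(427,320))
cv2.imwrite("pics/f.png",cv2.resize(np.hstack([x,y,w]),(800,208))[:,:,::-1])
E
```

```text
[ 448.00414014 -309.01001644   83.15515384] [-0.11249747  0.01557655  0.77534116] 0.598375249549987
```

View pics/f.png

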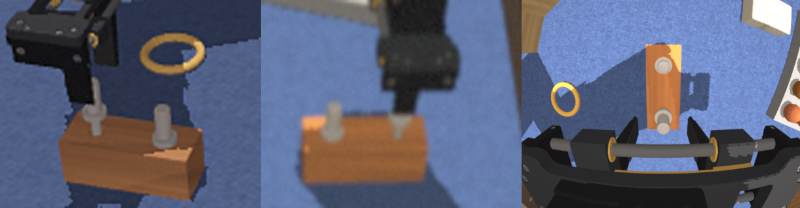

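>>> carry_out([
  [0, 0, 0, 0],
  [0, 0, 0, 0],
  [0, 0, 0, 0],
  [0, 0, 0, 0],
  [0, 0, 0, 0],
], fingers=1)

```text
t: 6.85
eef_pos: [447.5, -308.5, 82.1]
tcp_rot: [3.141, -0.0, 0.331]
ft_force: [0.5, -0.5, 0.2]
opening: 0.238
grip_force: 0.0
```

```bash
python3 - <<'E'
from h import *
s=env.state();print(s["eef_pos"],s["ft_force"],s["opening"],s["grip_force"])
E
```

```text
[ 447.47312428 -308.53419046   82.10401567] [ 0.49916506 -0.48032233  0.16392289] 0.23841825752456933 0.0
```

>>> carry_out([
  [0, 0, 0, 0],
  [0, 0, 0, 0],
  [0, 0, 0, 0],
  [0, 0, 0, 0],
  [0, 0, 0, 0],
])

```text
t: 7.35
eef_pos: [447.4, -308.5, 81.9]
tcp_rot: [3.142, -0.0, 0.331]
ft_force: [-0.3, 0.4, -0.3]
opening: 0.004
grip_force: 0.0
```

```bash
python3 - <<'E'
from h import *
a=save("scene","g1.png");b=save("side","g2.png");w=save("wrist","g3.png")
s=env.state();print(s["eef_pos"],s["ft_force"],s["opening"])
x=cv2.resize(a[245:345,165:290],(400,320),interpolation=cv2.INTER_CUBIC);y=cv2.resize(b[140:220,320:420],(400,320),interpolation=cv2.INTER_CUBIC)
w=cv2.resize(w[180:380,190:460],(432,320))
cv2.imwrite("pics/g.png",cv2.resize(np.hstack([x,y,w]),(800,208))[:,:,::-1])
E
```

```text
[ 447.42183187 -308.48896516   81.88816676] [-0.95046469  0.14154767  0.10485548] 0.003864181960654151
```

View pics/g.png

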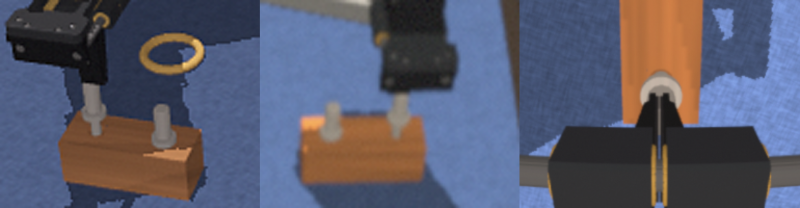

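```bash
python3 - <<'E'
from h import *
for z in(50,70,82,101,110,120): print(z,[proj(c,[447.4,-308.5,z]).round(0) for c in("scene","side","wrist")])
E
```

```text
50 [array([212., 307.]), array([370., 191.]), array([324., 252.])]
70 [array([211., 299.]), array([371., 186.]), array([324., 262.])]
82 [array([211., 295.]), array([372., 183.]), array([324., 269.])]
101 [array([210., 287.]), array([372., 178.]), array([325., 283.])]
110 [array([209., 284.]), array([373., 175.]), array([325., 290.])]
120 [array([209., 280.]), array([373., 172.]), array([325., 298.])]
```

```bash
python3 - <<'E'
from h import *
a=cv2.imread("pics/g1.png");b=cv2.imread("pics/a.png");w=cv2.imread("pics/g3.png")
f=lambda i:cv2.resize(i[255:325,185:235],(285,400),interpolation=cv2.INTER_CUBIC)
cv2.imwrite("pics/i.png",np.hstack([f(a),f(b),cv2.resize(w[190:290,290:357],(228,400)) if 0 else cv2.resize(w[190:290,295:352],(228,400),interpolation=cv2.INTER_CUBIC)]))
E
```

```text
(no output)
```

View pics/i.png

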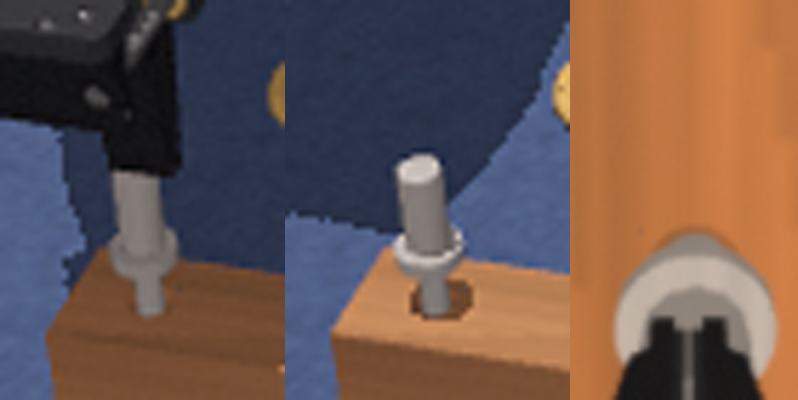

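>>> carry_out([
  [0, 0, 0, 0],
  [0, 0, 0, 0],
  [0, 0, 0, 0],
  [0, 0, 0, 0],
  [0, 0, 0, 0],
], fingers=-0.2)

```text
t: 8.0
eef_pos: [447.4, -308.5, 81.9]
tcp_rot: [3.141, -0.0, 0.331]
ft_force: [-0.5, 0.3, 0.1]
opening: 0.37
grip_force: 0.0
```

>>> carry_out([
  [0, 0, 0, 0],
  [0, 0, -0.3, 0],
  [0, 0, -0.1, 0],
  [0, 0, 0, 0],
  [0, 0, 0, 0],
])

```text
t: 8.5
eef_pos: [447.5, -308.6, 62.1]
tcp_rot: [3.141, 0.0, 0.331]
ft_force: [0.9, -0.6, 1.1]
opening: 0.598
grip_force: 0.0
```

>>> carry_out([
  [0, 0, 0, 0],
  [0, 0, 0, 0],
  [0, 0, 0, 0],
  [0, 0, 0, 0],
  [0, 0, 0, 0],
], fingers=1)

```text
t: 9.0
eef_pos: [447.4, -308.5, 62.0]
tcp_rot: [3.141, -0.0, 0.331]
ft_force: [-0.6, 0.7, 0.1]
opening: 0.236
grip_force: 0.0
```

>>> carry_out([
  [0, 0, 0, 0],
  [0, 0, 0, 0],
  [0, 0, 0, 0],
  [0, 0, 0, 0],
  [0, 0, 0, 0],
])

```text
t: 9.5
eef_pos: [447.5, -308.5, 61.9]
tcp_rot: [3.141, -0.0, 0.331]
ft_force: [0.6, -0.1, 0.2]
opening: 0.159
grip_force: 30.0
```

>>> carry_out([
  [0, 0, 0.3, 0],
  [0, 0, 0.5, 0],
  [0, 0, 0.6, 0],
  [0, 0, 0.6, 0],
  [0, 0, 0.7, 0],
])

```text
t: 10.0
eef_pos: [446.9, -308.1, 197.6]
tcp_rot: [-3.14, 0.001, 0.331]
ft_force: [-0.2, -0.4, -2.0]
opening: 0.16
grip_force: 30.0
```

>>> carry_out([
  [0, 0.3, 0, 0],
  [0, 0.6, 0, 0],
  [0, 0.7, 0, 0],
  [0, 0.7, 0, 0],
  [0, 0.7, 0, 0],
])

```text
t: 10.5
eef_pos: [446.6, -156.6, 196.1]
tcp_rot: [-3.141, 0.001, 0.33]
ft_force: [0.0, -0.2, -0.9]
opening: 0.16
grip_force: 30.0
```

>>> carry_out([
  [0, 0.7, 0, 0],
  [0, 0.7, 0, 0],
  [0, 0.6, 0, 0],
  [-0.2, 0.4, 0, 0],
  [0, 0, 0, 0],
])

```text
t: 11.0
eef_pos: [435.7, -36.2, 196.2]
tcp_rot: [-3.14, 0.002, 0.333]
ft_force: [-0.5, 0.8, -0.7]
opening: 0.16
grip_force: 30.0
```

```bash
python3 - <<'E'
from h import *
s=env.state();print(s["t"],s["eef_pos"],s["opening"],s["grip_force"])
im=save("wrist","j.png")
for c in("wrist","scene","side"):
  if c!="wrist": env.read_camera(c)
  for n,z in [("eyelet",100),("long_pin",150)]:
    for d in env.look_for(c,n)[:2]: print(c,n,round(d["conf"],2),np.array(d["position"])*[480,640],onz(c,d["position"],z))
E
```

```text
11.0 [435.69295725 -36.15681742 196.18049066] 0.16023373754169432 29.987773597240448
wrist eyelet 0.91 [ 53.424 316.288] [567.5  13.2]
wrist long_pin 0.95 [286.8 324.8] [407.3 -49.3]
scene eyelet 0.74 [200.88  448.128] [722.4 277.6]
scene eyelet 0.68 [249.12  371.072] [658.7 -16.3]
scene long_pin 0.74 [187.824 280.128] [379.2  38.1]
scene long_pin 0.41 [201.888 448.704] [753.9 186.4]
side eyelet 0.83 [266.592 262.528] [623.3  54.6]
side long_pin 0.48 [231.216 353.28 ] [442.5 -70.3]
```

View pics/j.png

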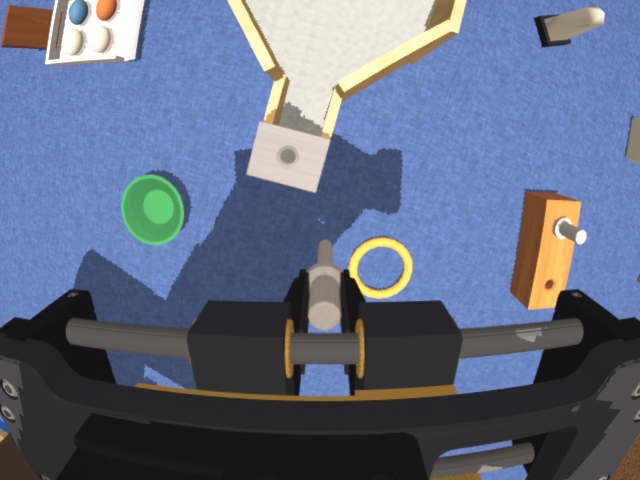

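```bash
python3 - <<'E'
from h import *
im=cv2.imread("pics/j.png",0)
r=im[135:178,262:315];b=cv2.GaussianBlur(r,(0,0),1)
m=(b<115).astype(np.uint8);n,l,st,ce=cv2.connectedComponentsWithStats(m)
for k in range(1,n): print(st[k],ce[k]+[262,135])
print("hole",onz("wrist",(156/480,288/640),100))
p=env.state()["eef_pos"]
print("foot edge",onz("wrist",(240/480,325/640),p[2]-62),"foot mid",onz("wrist",(245/480,325/640),p[2]-62),p)
e=np.r_[p[:2],0]
for z in(0,70,110): print(z,proj("wrist",e+[0,0,p[2]-62+z]))
# side picture hole
s=cv2.imread("pics/b.png",0)[258:275,318:338];print(np.unravel_index(s.argmin(),s.shape)+np.array([258,318]))
a=cv2.imread("pics/a.png",0)[214:232,300:324];print(np.unravel_index(a.argmin(),a.shape)+np.array([214,300]))
print((im[236:250,318:333]))
E
```

```text
hole [482.8   6.9]
foot edge [436.4 -39.9] foot mid [432.8 -41.1] [437.50237422 -38.95703365 196.78324267]
0 [324.32019012 238.25987653]
70 [324.47148531 274.55281397]
110 [324.60900345 307.77085455]
[274 337]
[217 321]
[[ 80  79  80  82  82  82  82  83  82  82  81  82  82  84  87]
 [ 79  79  81  82  81  82  81  82  84  84  82  82  82  84  85]
 [ 79  78  78  79  79  80  82  83  85  85  83  82  83  84  85]
 [ 79  78  78  79  83  91  98  99  99  94  87  84  82  82  83]
 [ 77  77  81  89 101 113 121 123 120 114 102  91  82  80  80]
 [ 78  79  91 111 121 123 124 123 124 124 122 109  92  81  80]
 [ 82  90 111 120 123 124 124 124 124 124 126 122 107  89  79]
 [ 85 102 115 121 123 124 124 124 124 125 124 124 118  98  81]
 [ 88 110 118 122 123 124 124 125 124 124 125 124 121 105  90]
 [ 90 113 120 121 123 124 124 124 124 124 124 124 120 109 105]
 [ 94 114 119 121 123 124 124 124 124 124 126 125 122 113 116]
 [ 98 116 120 121 122 122 124 125 123 123 125 125 122 117 122]
 [100 115 119 122 123 123 125 124 123 125 126 125 123 121 126]
 [104 116 120 122 123 124 125 124 124 124 125 126 123 121 128]]
```

```bash
python3 - <<'E'
from h import *
p0=env.state()["eef_pos"];im=save("wrist","k.png");g=cv2.cvtColor(im,cv2.COLOR_RGB2GRAY)
T=proj("wrist",[481,9.7,100]);print("exp",T,p0)
u,v=T.round().astype(int);r=g[v-22:v+22,u-22:u+22];print(r[::3,::3])
c=cv2.HoughCircles(cv2.resize(r,None,fx=4,fy=4,interpolation=cv2.INTER_CUBIC),cv2.HOUGH_GRADIENT,1,20,param1=80,param2=15,minRadius=20,maxRadius=55)
for q in (c[0][:4] if c is not None else []):
    uv=q[:2]/4+[u-22,v-22];print(uv,q[2]/4,onz("wrist",(uv[1]/480,uv[0]/640),100))
f=g[225:262,312:340];print(f[::2,::2])
E
```

```text
exp [284.13354382 157.10033308] [437.50237422 -38.95703365 196.78324267]
[[215 214 213 213 215 219 220 219 216 217 218 219 219 215 196]
 [213 213 214 214 214 214 214 214 217 220 220 220 217 218 219]
 [211 212 210 212 213 214 215 215 215 216 214 215 217 219 220]
 [216 213 212 212 213 212 211 212 214 215 214 216 215 215 214]
 [217 216 216 217 217 211 192 179 197 210 212 213 215 215 215]
 [211 212 215 217 212 178 171 155 171 179 207 214 214 214 213]
 [215 215 214 212 182 163 136 139 134 154 188 220 219 216 215]
 [214 215 216 210 187 135 136 135 132 132 185 217 220 219 219]
 [212 213 217 209 192 143 134 134 131 130 194 211 212 214 217]
 [215 217 217 212 198 175 147 135 134 154 199 217 218 218 217]
 [213 213 213 213 209 200 193 180 189 203 213 219 217 218 218]
 [218 217 216 210 214 209 204 203 207 217 211 218 218 218 219]
 [215 215 216 217 219 219 218 215 214 214 209 215 219 220 220]
 [214 214 218 218 217 216 217 218 220 220 219 216 214 213 214]
 [211 213 215 215 215 217 218 219 217 218 218 219 220 221 219]]
[283.625 157.625] 7.35 [480.5  10. ]
[[ 82  82  81  77  79  92  79  77  82  83  8
[... 377 characters left out ...]
1  78  80  79  88 101 110  90  84  81  77 123 127]
 [ 80  80  77  75  98 121 124 126 122  93  82  86 135 136]
 [ 82  83  80  86 117 123 125 124 125 119  84 103 142 140]
 [ 80  76  80  95 119 124 125 124 126 122 111 128 134 140]
 [ 82  79  78  98 120 123 124 124 126 124 131 141 134 135]
 [ 80  83  82 103 121 124 124 125 125 124 133 137 136 137]
 [ 84  85  83 104 120 124 125 124 126 123 128 138 142 141]
 [ 80  84  83 110 121 124 125 125 126 123 127 135 138 136]
 [ 82  82  81 113 120 124 125 124 126 123 126 135 137 132]
 [ 87  87  84 115 122 124 125 125 126 123 127 139 139 138]
 [ 82  79  81 116 122 124 124 124 126 124 127 140 139 146]
 [ 77  73  79 116 122 124 126 125 127 124 122 131 137 136]]
```

>>> carry_out([
  [0.3, 0.3, 0, 0],
  [0.4, 0.4, 0, 0],
  [0.23, 0.31, 0, 0],
  [0, 0, -0.2, 0],
  [0, 0, -0.2, 0],
])

```text
t: 12.0
eef_pos: [483.5, 11.9, 176.0]
tcp_rot: [3.142, 0.001, 0.332]
ft_force: [0.4, 0.3, -2.1]
opening: 0.159
grip_force: 30.0
```

>>> carry_out([
  [0, 0, -0.1, 0],
  [0, 0, 0, 0],
  [0, 0, 0, 0],
  [0, 0, 0, 0],
  [0, 0, 0, 0],
])

```text
t: 12.5
eef_pos: [484.0, 11.8, 172.2]
tcp_rot: [3.141, -0.001, 0.331]
ft_force: [0.7, -0.1, -0.8]
opening: 0.163
grip_force: 30.0
```

```bash
python3 - <<'E'
from h import *
s=env.state();p=s["eef_pos"];im=save("wrist","l.png");a=save("scene","l1.png");b=save("side","l2.png")
print(p,s["ft_force"]);fz=p[2]-62
print("foot z",fz,[proj(c,[480.5,10,100]).round(1) for c in("wrist","scene","side")])
def crop(im,c,w,h):
    u,v=proj(c,[480.5,10,105]).round().astype(int);print(c,u-w,v-h);return cv2.resize(im[v-h:v+h,u-w:u+w],(266,400),interpolation=cv2.INTER_CUBIC)
cv2.imwrite("pics/l_.png",np.hstack([crop(im,"wrist",40,60),crop(a,"scene",24,36),crop(b,"side",24,36)])[:,:,::-1])
E
```

```text
[483.99709691  11.8401425  172.23627981] [ 0.7044209  -0.08774231 -0.83025558]
foot z 110.23627981132137 [array([325.3, 239.4]), array([309.3, 221.9]), array([327.2, 266.7])]
wrist 285 181
scene 285 184
side 303 229
```

View pics/l_.png

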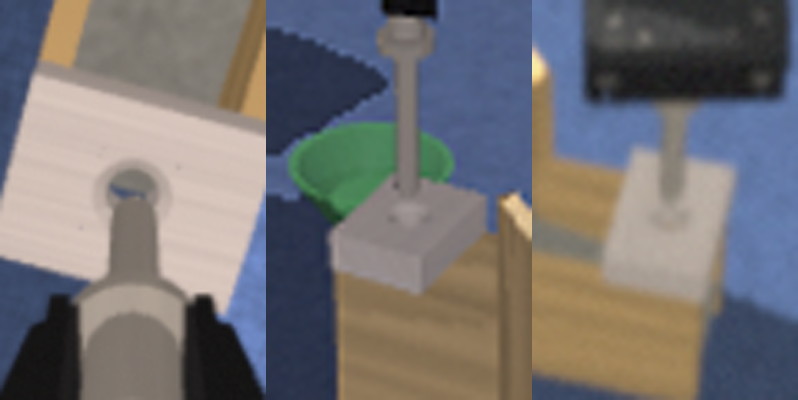

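>>> carry_out([
  [0, 0, -0.1, 0],
  [0, 0, -0.1, 0],
  [0, 0, -0.1, 0],
  [0, 0, -0.1, 0],
  [0, 0, 0, 0],
])

```text
t: 13.15
eef_pos: [483.6, 12.0, 151.1]
tcp_rot: [-3.141, 0.001, 0.331]
ft_force: [0.2, -0.5, -1.2]
opening: 0.162
grip_force: 30.0
```

>>> carry_out([
  [0, 0, -0.2, 0],
  [0, 0, -0.2, 0],
  [0, 0, -0.2, 0],
  [0, 0, -0.2, 0],
  [0, 0, 0, 0],
])

```text
t: 13.65
eef_pos: [483.2, 12.1, 110.4]
tcp_rot: [-3.141, 0.002, 0.331]
ft_force: [0.0, -0.5, -1.7]
opening: 0.16
grip_force: 30.0
```

>>> carry_out([
  [0, 0, -0.1, 0],
  [0, 0, -0.1, 0],
  [0, 0, -0.08, 0],
  [0, 0, 0, 0],
  [0, 0, 0, 0],
])

```text
t: 14.15
eef_pos: [484.0, 12.0, 97.9]
tcp_rot: [3.141, 0.0, 0.331]
ft_force: [-0.6, -0.0, -1.1]
opening: 0.162
grip_force: 30.0
```

>>> carry_out([
  [0, 0, -0.06, 0],
  [0, 0, -0.04, 0],
  [0, 0, 0, 0],
  [0, 0, 0, 0],
  [0, 0, 0, 0],
])

```text
t: 14.65
eef_pos: [483.9, 12.0, 93.0]
tcp_rot: [3.141, -0.0, 0.331]
ft_force: [-0.2, -0.5, -1.9]
opening: 0.161
grip_force: 30.0
```

>>> carry_out([
  [0, 0, -0.03, 0],
  [0, 0, 0, 0],
  [0, 0, 0, 0],
  [0, 0, 0, 0],
  [0, 0, 0, 0],
])

```text
t: 15.15
eef_pos: [484.5, 11.9, 92.1]
tcp_rot: [3.141, -0.001, 0.331]
ft_force: [-1.0, 0.1, 7.7]
opening: 0.162
grip_force: 30.0
```

>>> carry_out([
  [0, 0, 0, 0],
  [0, 0, 0, 0],
  [0, 0, 0, 0],
  [0, 0, 0, 0],
  [0, 0, 0, 0],
], fingers=-1)

```text
t: 15.65
eef_pos: [483.9, 12.0, 91.4]
tcp_rot: [3.142, 0.0, 0.331]
ft_force: [0.6, -0.0, -0.8]
opening: 0.526
grip_force: 0.0
```

>>> carry_out([
  [0, 0, 0.5, 0],
  [0, 0, 0.8, 0],
  [0, 0, 0.8, 0],
  [0, 0.5, 0.6, 1],
  [0.1, 0.8, 0, 1],
])

```text
t: 16.15
eef_pos: [490.4, 76.7, 230.4]
tcp_rot: [3.138, -0.006, 0.542]
ft_force: [1.3, -0.6, -0.5]
opening: 0.944
grip_force: 0.0
```

>>> carry_out([
  [0.1, 0.8, 0, 1],
  [0.1, 0.8, 0, 1],
  [0.1, 0.8, 0, 1],
  [0.1, 0.8, 0, 1],
  [0.1, 0.8, 0, 1],
])

```text
t: 16.65
eef_pos: [513.8, 278.7, 226.3]
tcp_rot: [3.142, 0.0, 1.068]
ft_force: [-0.6, -0.3, 1.0]
opening: 0.999
grip_force: 0.0
```

>>> carry_out([
  [0.1, 0.5, 0, 1],
  [0, 0, 0, 1],
  [0, 0, 0, 1],
  [0, 0, 0, 1],
  [0, 0, 0, 1],
])

```text
t: 17.15
eef_pos: [518.8, 302.1, 226.2]
tcp_rot: [-3.141, 0.0, 1.592]
ft_force: [0.4, 0.2, 0.5]
opening: 1.0
grip_force: 0.0
```

>>> carry_out([
  [0, 0, 0, 1],
  [0, 0, 0, 1],
  [0, 0, 0, 0],
  [0, 0, 0, 0],
  [0, 0, 0, 0],
])

```text
t: 17.65
eef_pos: [518.9, 302.0, 226.3]
tcp_rot: [-3.141, 0.0, 1.795]
ft_force: [0.3, -0.5, -0.4]
opening: 1.002
grip_force: 0.0
```

```bash
python3 - <<'E'
from h import *
s=env.state();print(s["t"],s["eef_pos"],s["tcp_rot"],s["joints"].round(2) if hasattr(s["joints"],"round") else s["joints"])
im=save("wrist","m.png");env.read_camera("side");env.read_camera("scene")
for n,z in [("tray",10),("tray_grip",51),("tray_lip",18),("egg0",18),("long_pin",120),("jar",70),("candlestick",130)]:
  for c in("wrist","side"):
    for d in env.look_for(c,n)[:4]: print(c,n,round(d["conf"],2),np.array(d["position"])*[480,640],onz(c,d["position"],z))
d=env.look_for("scene","long_pin");e=env.look_for("side","long_pin")
if d and e: print("pin",tri(d[0]["position"],e[0]["position"]))
E
```

```text
17.65 [518.89069367 301.9815061  226.32729682] [-3.14149339e+00  6.96470085e-05  1.79456318e+00] [ 0.42  0.42  1.57 -0.    1.15  0.19]
wrist tray 0.72 [204.384 356.608] [556.1 304.5]
wrist tray 0.35 [199.824 371.52 ] [571.5 313.6]
side tray 0.89 [390.72  250.496] [561.  307.2]
wrist tray_grip 0.86 [202.32  358.208] [551.7 314.4]
wrist tray_grip 0.4 [230.304 335.68 ] [536.  280.1]
side tray_grip 0.86 [389.088 252.288] [548.9 316.5]
wrist tray_lip 0.68 [205.008 356.608] [555.2 305.3]
wrist tray_lip 0.57 [232.32  335.872] [539.8 269.2]
side tray_lip 0.76 [386.592 253.504] [556.4 299.6]
wrist egg0 0.88 [195.12  339.392] [533.7 311.9]
wrist egg0 0.8 [199.104 375.168] [573.9 316.7]
wrist egg0 0.62 [231.984 373.888] [582.3 279.3]
wrist egg0 0.61 [231.792 335.424] [539.2 269.7]
side egg0 0.69 [394.512 260.8  ] [535.4 311. ]
side egg0 0.67 [374.016 247.104] [579.9 277.7]
side egg0 0.64 [391.392 245.888] [567.8 314.1]
side egg0 0.63 [373.824 267.008] [539.2 264.4]
wrist jar 0.8 [157.008 481.6  ] [661.  393.3]
side jar 0.98 [413.088 182.08 ] [656.3 408.2]
side jar 0.71 [387.696 253.312] [543.5 319.6]
wrist candlestick 0.9 [264.    478.016] [661.7 299.2]
side candlestick 0.56 [350.592 194.816] [667.3 304.2]
side candlestick 0.35 [145.008 306.112] [ 647.2 -349.2]
```

```bash
python3 - <<'E'
from h import *
im=cv2.imread("pics/m.png");hsv=cv2.cvtColor(im,cv2.COLOR_BGR2HSV)
print(proj("wrist",[540,378,60]))
m=((hsv[...,0]<18)|(hsv[...,0]>172))&(hsv[...,1]>110)&(hsv[...,2]>40)
m=m.astype(np.uint8);m[270:]=0
n,l,st,ce=cv2.connectedComponentsWithStats(m)
for k in range(1,n):
    if st[k][4]>60:
        c=cv2.findContours((l==k).astype(np.uint8),0,1)[0][0];print("brown",st[k],ce[k].round(1),cv2.boxPoints(cv2.minAreaRect(c)).round(1).tolist(), cv2.approxPolyDP(c,3,True)[:,0].tolist())
w=((hsv[...,1]<70)&(hsv[...,2]>120)).astype(np.uint8);w[290:]=0
n,l,st,ce=cv2.connectedComponentsWithStats(w)
for k in range(1,n):
    if st[k][4]>1500:
        c=cv2.findContours((l==k).astype(np.uint8),0,1)[0][0];print("white",st[k],ce[k].round(1),cv2.approxPolyDP(c,4,True)[:,0].tolist())
E
```

```text
[362.87635893 139.57144333]
brown [524   0  17  16 208] [532.2   7.2] [[524.0, 0.0], [540.0, 0.0], [540.0, 15.0], [524.0, 15.0]] [[526, 0], [527, 12], [537, 15], [538, 3]]
brown [480  18  19  19 271] [489.1  26.9] [[476.5, 25.5], [488.0, 14.0], [502.0, 28.0], [490.5, 39.5]] [[484, 18], [480, 23], [482, 31], [488, 36], [495, 35], [497, 24]]
brown [609  20  12  16 145] [614.7  27.5] [[609.0, 20.0], [620.0, 20.0], [620.0, 35.0], [609.0, 35.0]] [[611, 20], [610, 29], [618, 35], [620, 26]]
brown [578  35  13  18 182] [583.9  43.6] [[578.0, 35.0], [590.0, 35.0], [590.0, 52.0], [578.0, 52.0]] [[581, 35], [578, 45], [587, 52], [590, 42]]
brown [601  53  12  17 160] [606.3  61.2] [[601.0, 53.0], [612.0, 53.0], [612.0, 69.0], [601.0, 69.0]] [[604, 53], [601, 63], [609, 69], [612, 60]]
brown [540  54  16  19 227] [547.5  63. ] [[536.0, 62.0], [546.5, 51.5], [559.0, 64.0], [548.5, 74.5]] [[544, 54], [540, 63], [550, 72], [555, 63]]
brown [566  72  14  19 201] [572.7  80.8] [[562.0, 80.0], [572.0, 70.0], [583.5, 81.5], [573.5, 91.5]] [[570, 72], [566, 81], [574, 90], [579, 86], [579, 78]]
brown [
[... 847 characters left out ...]
9, 269]]
white [  318     0   314   134 13994] [536.3  43.6] [[318, 0], [459, 25], [458, 44], [541, 91], [599, 133], [631, 21], [611, 0], [536, 0], [541, 7], [536, 17], [525, 11], [524, 0], [472, 0], [463, 23], [464, 0]]
white [ 562  125   78  165 5950] [605.6 239.4] [[639, 125], [613, 227], [576, 209], [564, 217], [564, 228], [574, 236], [575, 254], [563, 264], [562, 275], [579, 289], [622, 289], [635, 256]]
white [ 314  162   86  112 7935] [353.2 218.4] [[317, 162], [315, 272], [390, 273], [399, 167]]
white [ 436  224   85   66 2921] [475.  259.7] [[441, 233], [436, 246], [440, 259], [449, 267], [463, 267], [476, 280], [476, 289], [519, 289], [517, 270], [485, 256], [469, 227], [456, 224]]
```

```bash
python3 - <<'E'
from h import *
from scipy.optimize import least_squares
M=[(-45,65,28),(45,65,28),(-45,-72,18),(45,-72,18),(-25,96.7,73),(25,96.7,73)]
U=np.array([(317,162),(399,167),(315,272),(390,273),(338,128),(388,129)],float)
def f(q):
    c,s=np.cos(q[2]),np.sin(q[2])
    return np.concatenate([proj("wrist",[q[0]+c*a-s*b,q[1]+s*a+c*b,z])-u for (a,b,z),u in zip(M,U)])
r=least_squares(f,[555,300,.22]);q=r.x;print(q,np.degrees(q[2]));print(r.fun.reshape(-1,2).round(1))
c,s=np.cos(q[2]),np.sin(q[2])
for b in(77,81,92): print(b,q[0]-s*b,q[1]+c*b)
E
```

```text
[5.56920146e+02 2.92189023e+02 2.05306105e-01] 11.76317335181477
[[-0.9 -3.4]
 [ 0.5 -5.8]
 [-0.4  3. ]
 [-0.1  2.9]
 [-1.   1.3]
 [ 1.8  2.4]]
77 541.2223983623725 367.571917080091
81 540.4069309772216 371.4879115826095
92 538.1643956680566 382.2568964645354
```

>>> carry_out([
  [0.2, 0.7, 0, 0],
  [0.23, 0.69, -0.3, 0],
  [0, 0, -0.8, 0],
  [0, 0, -0.8, 0],
  [0, 0, -0.8, 0],
])

```text
t: 19.1
eef_pos: [540.3, 371.8, 90.0]
tcp_rot: [3.141, -0.0, 1.797]
ft_force: [-0.6, 0.1, -0.4]
opening: 1.001
grip_force: 0.0
```

>>> carry_out([
  [0, 0, -0.8, 0],
  [0, 0, -0.4, 0],
  [0, 0, -0.28, 0],
  [0, 0, 0, 0],
  [0, 0, 0, 0],
])

```text
t: 19.6
eef_pos: [540.9, 371.8, 18.3]
tcp_rot: [3.14, -0.0, 1.797]
ft_force: [-0.2, 0.3, 1.1]
opening: 1.0
grip_force: 0.0
```

>>> carry_out([
  [0, 0, 0, 0],
  [0, 0, 0, 0],
  [0, 0, 0, 0],
  [0, 0, 0, 0],
  [0, 0, 0, 0],
], fingers=1)

```text
t: 20.1
eef_pos: [540.5, 371.5, 17.7]
tcp_rot: [3.141, -0.0, 1.797]
ft_force: [0.2, 0.2, -0.7]
opening: 0.637
grip_force: 0.0
```

>>> carry_out([
  [0, 0, 0, 0],
  [0, 0, 0, 0],
  [0, 0, 0, 0],
  [0, 0, 0, 0],
  [0, 0, 0, 0],
])

```text
t: 20.6
eef_pos: [540.4, 371.5, 17.5]
tcp_rot: [3.141, -0.0, 1.797]
ft_force: [-0.1, 1.1, 1.9]
opening: 0.523
grip_force: 30.0
```

>>> carry_out([
  [0, 0, 0.1, 0],
  [0, 0, 0.1, 0],
  [0, 0, 0.1, 0],
  [0, 0, 0, 0],
  [0, 0, 0, 0],
])

```text
t: 21.1
eef_pos: [540.4, 371.5, 32.6]
tcp_rot: [3.141, -0.0, 1.797]
ft_force: [1.2, -0.4, -2.9]
opening: 0.521
grip_force: 29.9
```

```bash
cat > tilt.py <<'E'
from h import *
# tray in the grip: project tray model at several tilts about the grip axis, compare with white outline in wrist/side
def world(b,z,a,th,P,yaw):
    # tray (x=a,y=b,z) rotated lip-down by th about (77,51) axis; grip point at P
    y,zz=b-77,z-51
    y,zz=np.cos(th)*y-np.sin(th)*zz,np.sin(th)*y+np.cos(th)*zz
    c,s=np.cos(yaw),np.sin(yaw)
    return [P[0]+c*a-s*y,P[1]+s*a+c*y,P[2]+zz]
def report(tag):
    s=env.state();p=s["eef_pos"];yaw=s["tcp_rot"][2]-np.pi/2
    im={c:save(c,f"{tag}_{c}.png") for c in("wrist","side","scene")}
    print(s["t"],p.round(1),"F",np.round(s["ft_force"],1),"M",np.round(s["moment"],2),s["opening"],s["grip_force"])
    for c in("wrist","side"):
        h=cv2.cvtColor(im[c],cv2.COLOR_RGB2HSV);w=((h[...,1]<70)&(h[...,2]>120)).astype(np.uint8)
        n,l,st,ce=cv2.connectedComponentsWithStats(w)
        P=[p[0]+np.sin(yaw)*4,p[1]-np.cos(yaw)*4,p[2]+33.5]
        t=proj(c,world(0,5,0,0,P,yaw))
        k=min((k for k in range(1,n) if st[k][4]>600),key=lambda k:np.hypot(*(ce[k]-t)))
        cc=cv2.findContours((l==k).astype(np.uint8),0,1)[0][0];print(c,st[k],cv2.approxPolyDP(cc,4,True)[:,0].tolist())
        for th in(0,.2,.5,1,1.4):
            print("  th",th,[proj(c,world(b,z,a,th,P,yaw)).round().astype(int).tolist() for a,b,z in[(-45,65,28),(45,65,28),(45,-72,18),(-45,-72,18)]])
E
python3 -c "
from tilt import *
report('n')
for c in('wrist','side'):
  for d in env.look_for(c,'egg0')[:4]: print(c,'egg',round(d['conf'],2),(np.array(d['position'])*[480,640]).round())
"
```

```text
21.1 [540.4 371.5  32.6] F [ 1.2 -0.4 -2.9] M [ 0.13 -0.06  0.01] 0.5211264819617525 29.931294322013855
wrist [ 252  362  145   35 3765] [[252, 391], [327, 396], [341, 384], [355, 383], [374, 395], [396, 394], [391, 393], [392, 373], [381, 362], [355, 372], [330, 363], [265, 362]]
  th 0 [[246, 302], [404, 302], [383, 449], [267, 449]]
  th 0.2 [[246, 293], [404, 293], [379, 416], [270, 416]]
  th 0.5 [[246, 280], [404, 280], [376, 367], [274, 367]]
  th 1 [[243, 262], [407, 262], [374, 283], [275, 283]]
  th 1.4 [[239, 252], [411, 252], [376, 217], [274, 217]]
side [176 327  22  47 602] [[185, 327], [176, 342], [188, 353], [191, 373], [197, 368], [192, 327]]
  th 0 [[270, 411], [225, 408], [238, 348], [278, 351]]
  th 0.2 [[270, 414], [225, 411], [239, 357], [279, 360]]
  th 0.5 [[269, 418], [224, 415], [239, 375], [278, 378]]
  th 1 [[268, 424], [223, 420], [236, 409], [276, 412]]
  th 1.4 [[267, 427], [222, 423], [232, 437], [273, 440]]
wrist egg 0.71 [390. 292.]
wrist egg 0.71 [392. 351.]
wrist egg 0.58 [371. 351.]
wrist egg 0.49 [366. 290.]
```

```bash
python3 - <<'E'
from tilt import *
s=env.state();p=s["eef_pos"];yaw=s["tcp_rot"][2]-np.pi/2
P=[p[0]+np.sin(yaw)*4,p[1]-np.cos(yaw)*4,p[2]+33.5]
for th in(-.1,0,.1,.2,.3): print(th,[[proj(c,world(b,18,a,th,P,yaw)).round().tolist() for a,b in[(-20,24),(20,22),(20,-18),(-20,-18)]] for c in("wrist","side")])
for d in env.look_for("side","egg0")[:6]: print('egg',round(d['conf'],2),(np.array(d['position'])*[480,640]).round())
E
```

```text
-0.1 [[[293.0, 361.0], [356.0, 364.0], [354.0, 413.0], [295.0, 413.0]], [[261.0, 390.0], [242.0, 387.0], [245.0, 369.0], [264.0, 370.0]]]
0 [[[293.0, 352.0], [356.0, 355.0], [354.0, 401.0], [296.0, 401.0]], [[261.0, 392.0], [242.0, 390.0], [245.0, 372.0], [264.0, 373.0]]]
0.1 [[[294.0, 344.0], [356.0, 346.0], [353.0, 388.0], [297.0, 389.0]], [[261.0, 395.0], [242.0, 393.0], [245.0, 375.0], [264.0, 377.0]]]
0.2 [[[294.0, 334.0], [355.0, 337.0], [352.0, 376.0], [297.0, 376.0]], [[261.0, 398.0], [242.0, 395.0], [245.0, 379.0], [264.0, 380.0]]]
0.3 [[[294.0, 325.0], [355.0, 327.0], [352.0, 363.0], [298.0, 363.0]], [[261.0, 401.0], [242.0, 398.0], [245.0, 383.0], [264.0, 384.0]]]
```

```bash
cat >> tilt.py <<'E'
def blob(tag,c="side",box=(330,445,205,300)):
    im=cv2.cvtColor(cv2.imread(f"pics/{tag}_{c}.png"),cv2.COLOR_BGR2HSV)
    r0,r1,c0,c1=box;h=im[r0:r1,c0:c1]
    k=np.full(h.shape[:2],".",dtype="<U1")
    k[(h[...,1]<80)&(h[...,2]>110)]="W"
    k[h[...,2]<60]="#"
    k[((h[...,0]<20)|(h[...,0]>170))&(h[...,1]>110)&(h[...,2]>60)]="o"
    print(r0,c0);print("\n".join("".join(r[::2]) for r in k[::3]))
E
python3 -c "
from tilt import *
blob('n')"; grep -c . tilt.py
```

```text
330 205
................................................
................................................
................................................
...............................WW..W............
................................................
................................................
................................................
................................................
................................................
................................................
................................................
................................................
................................................
................................................
............................................W...
................................................
........................................##......
......................................#..##.....
....................................#######.....
............######...#.#.........########.......
......##..###############.....#############.....
..####################......###############.....
.#..###################..#################......
.#########################################......
...###.#########.#######################.#......
......##################################.#......
WW.#####.o####...#.###################.###......
.W.#####................######oWW.########......
...#####o..#............######....#######.......
.............ooooooooooo#####........####.......
...........................#.........###........
................................................
................................................
................................................
................................................
................................................
................................................
................................................
................................................
29
```

>>> carry_out([
  [0, 0, 0.2, 0],
  [0, 0, 0.4, 0],
  [0, 0, 0.5, 0],
  [0, 0, 0.5, 0],
  [0, 0, 0.5, 0],
])

```text
t: 21.9
eef_pos: [540.4, 371.5, 139.2]
tcp_rot: [3.141, -0.0, 1.797]
ft_force: [-0.3, 1.1, -2.8]
opening: 0.522
grip_force: 29.9
```

>>> carry_out([
  [0, 0, 0.5, 0],
  [0, 0, 0.4, 0],
  [0, 0, 0.1, 0],
  [0.1, -0.2, 0, 0],
  [0.15, -0.3, 0, -0.2],
])

```text
t: 22.4
eef_pos: [552.6, 345.8, 186.4]
tcp_rot: [-3.14, 0.0, 1.776]
ft_force: [0.2, -0.3, -3.0]
opening: 0.522
grip_force: 29.9
```

>>> carry_out([
  [0.2, -0.4, 0, -0.2],
  [0.2, -0.4, 0, -0.2],
  [0.2, -0.4, 0, -0.2],
  [0.2, -0.4, 0, -0.2],
  [0.2, -0.4, 0, -0.15],
])

```text
t: 22.9
eef_pos: [603.3, 244.0, 185.9]
tcp_rot: [-3.139, 0.001, 1.674]
ft_force: [0.7, -0.0, -3.2]
opening: 0.524
grip_force: 29.9
```

>>> carry_out([
  [0.2, -0.4, 0, 0],
  [0.2, -0.4, 0, 0],
  [0.2, -0.4, 0, 0],
  [0.2, -0.4, 0, 0],
  [0.2, -0.4, 0, 0],
])

```text
t: 23.4
eef_pos: [653.0, 144.0, 185.8]
tcp_rot: [-3.139, 0.0, 1.675]
ft_force: [0.7, -0.1, -3.5]
opening: 0.524
grip_force: 29.9
```

>>> carry_out([
  [0.15, -0.3, 0, 0],
  [0.1, -0.1, 0, 0],
  [0, 0, 0, 0],
  [0, 0, 0, 0],
  [0, 0, 0, 0],
])

```text
t: 23.9
eef_pos: [665.1, 127.3, 187.4]
tcp_rot: [-3.142, -0.0, 1.677]
ft_force: [-0.1, -0.1, -3.2]
opening: 0.525
grip_force: 29.9
```

```bash
cat > pins.py <<'E'
from tilt import *
def eggs(tag):
    s=env.state();p=s["eef_pos"];yaw=s["tcp_rot"][2]-np.pi/2
    print(round(s["t"],2),p.round(1),np.degrees(yaw).round(1),"F",np.round(s["ft_force"],1),"M",np.round(s["moment"],2),round(s["opening"],3),round(s["grip_force"],1))
    for c in("wrist","scene","side"):
        save(c,f"{tag}_{c}.png")
        print(c,[(round(d['conf'],2),(np.array(d['position'])*[480,640]).round().tolist()) for d in env.look_for(c,'egg0')[:6]])
    P=[p[0]+np.sin(yaw)*4,p[1]-np.cos(yaw)*4,p[2]+33.5]
    for th in(0,.3,.6): print(th,[[proj(c,world(b,18,a,th,P,yaw)).round().tolist() for a,b in[(-20,24),(20,22),(20,-18),(-20,-18)]] for c in("wrist","scene","side")])
E
python3 -c "
from pins import *
eggs('o')
blob('o','scene',(100,310,300,460))
"
```

```text
23.9 [665.1 127.3 187.4] 6.1 F [-0.1 -0.1 -3.2] M [ 0.22 -0.07  0.02] 0.525 29.9
wrist [(0.92, [373.0, 297.0]), (0.81, [377.0, 354.0]), (0.66, [41.0, 384.0]), (0.52, [395.0, 354.0]), (0.49, [395.0, 299.0])]
scene [(0.45, [204.0, 403.0]), (0.44, [201.0, 386.0])]
side []
0 [[[293.0, 352.0], [356.0, 354.0], [353.0, 400.0], [296.0, 400.0]], [[387.0, 197.0], [404.0, 201.0], [398.0, 210.0], [381.0, 206.0]], [[245.0, 245.0], [227.0, 241.0], [233.0, 227.0], [250.0, 230.0]]]
0.3 [[[294.0, 324.0], [355.0, 326.0], [352.0, 363.0], [297.0, 363.0]], [[389.0, 200.0], [406.0, 205.0], [400.0, 217.0], [382.0, 213.0]], [[244.0, 253.0], [227.0, 250.0], [233.0, 240.0], [250.0, 242.0]]]
0.6 [[[294.0, 296.0], [354.0, 298.0], [351.0, 324.0], [298.0, 324.0]], [[391.0, 201.0], [408.0, 206.0], [402.0, 221.0], [385.0, 217.0]], [[242.0, 262.0], [225.0, 258.0], [231.0, 253.0], [248.0, 256.0]]]
100 300
WWWWWWWWWWWWWW#..WWWWWWWWWWWWWWWWWWWWWWWWWWWW########.WWWWWWWW.###WWWWWWWWWWWWWW
WWWWWWWWWWWWWW#..WWWWWWWWWWWWWWWWWWWWWWWWWW#######################WWWWWWWWWWWWWW
WWWWWWWWWWWWWW#..WWWWWWWWWWWWWWWWWWWWWWWWWW##########
[... 4754 characters left out ...]
..........................................oooooooooo
.....................................................................ooooooooooo
....................................................................oooooooooooo
....................o.............................................Woooo.oooooooo
.......................WW........................................Woooooooooooooo
............................WW...................................oooooooooooooo.
.................................W..............................oooooooooooooooo
......................................W.......................oooooooooooooooooo
..........................................W..................ooooooooooooooooooo
```

>>> carry_out([
  [0, -0.1, -0.1, 0],
  [0, 0, -0.2, 0],
  [0, 0, 0, 0],
  [0, 0, 0, 0],
  [0, 0, 0, 0],
])

```text
t: 24.7
eef_pos: [665.6, 121.5, 172.5]
tcp_rot: [3.141, 0.0, 1.676]
ft_force: [0.1, 0.2, -3.1]
opening: 0.523
grip_force: 29.9
```

>>> carry_out([
  [0, 0, 0, 0],
  [0, 0, 0, 0],
  [0, 0, 0, 0],
  [0, 0, 0, 0],
  [0, 0, 0, 0],
], fingers=0.0)

```text
t: 25.2
eef_pos: [665.4, 121.5, 172.5]
tcp_rot: [3.141, 0.0, 1.676]
ft_force: [0.7, 0.7, -3.0]
opening: 0.527
grip_force: 29.9
```

>>> carry_out([
  [0, 0, 0, 0],
  [0, 0, 0, 0],
  [0, 0, 0, 0],
  [0, 0, 0, 0],
  [0, 0, 0, 0],
], fingers=-0.03)

```text
t: 25.7
eef_pos: [665.4, 121.5, 172.4]
tcp_rot: [3.142, 0.0, 1.676]
ft_force: [-0.3, -0.5, -2.3]
opening: 0.523
grip_force: 29.9
```

>>> carry_out([
  [0, 0, 0, 0],
  [0, 0, 0, 0],
  [0, 0, 0, 0],
  [0, 0, 0, 0],
  [0, 0, 0, 0],
], fingers=-0.045)

```text
t: 26.2
eef_pos: [665.4, 121.5, 172.4]
tcp_rot: [3.142, 0.0, 1.676]
ft_force: [-0.3, -0.1, -2.8]
opening: 0.523
grip_force: 16.9
```

>>> carry_out([
  [0, 0, 0, 0],
  [0, 0, 0, 0],
  [0, 0, 0, 0],
  [0, 0, 0, 0],
  [0, 0, 0, 0],
], fingers=-0.05)

```text
t: 26.7
eef_pos: [665.7, 121.5, 172.9]
tcp_rot: [3.14, 0.0, 1.676]
ft_force: [0.3, -0.2, 2.9]
opening: 0.529
grip_force: 10.9
```

```bash
python3 -c "
from pins import *
eggs('p')
blob('p','scene',(180,300,320,440))
"
```

```text
26.7 [665.7 121.5 172.9] 6.1 F [ 0.3 -0.2  2.9] M [-0.04 -0.32 -0.02] 0.529 10.9
wrist [(0.83, [367.0, 349.0]), (0.72, [331.0, 351.0]), (0.59, [329.0, 303.0]), (0.57, [366.0, 304.0])]
scene [(0.67, [233.0, 399.0]), (0.66, [224.0, 386.0]), (0.59, [230.0, 382.0])]
side [(0.71, [347.0, 356.0]), (0.48, [268.0, 374.0]), (0.45, [253.0, 249.0])]
0 [[[293.0, 353.0], [356.0, 355.0], [354.0, 401.0], [296.0, 401.0]], [[386.0, 204.0], [403.0, 208.0], [397.0, 217.0], [379.0, 213.0]], [[246.0, 247.0], [229.0, 243.0], [234.0, 230.0], [252.0, 232.0]]]
0.3 [[[294.0, 325.0], [355.0, 327.0], [352.0, 363.0], [298.0, 363.0]], [[388.0, 207.0], [404.0, 212.0], [398.0, 224.0], [381.0, 220.0]], [[245.0, 255.0], [228.0, 252.0], [234.0, 242.0], [251.0, 244.0]]]
0.6 [[[295.0, 297.0], [355.0, 299.0], [351.0, 325.0], [298.0, 325.0]], [[390.0, 208.0], [406.0, 212.0], [401.0, 228.0], [384.0, 224.0]], [[244.0, 263.0], [227.0, 260.0], [233.0, 255.0], [249.0, 257.0]]]
180 320
....................................##oooooooooo###....WWWWW
....................................#.oooooooooo##........WW
......................
[... 1595 characters left out ...]
.............................
............................................................
............................................................
............................................................
............................................................
............................................................
............................................................
........W..................................................o
..........................................................oo
.........................................................ooo
............W...........................................oooo
.................W.....................................ooooo
```

>>> carry_out([
  [0, 0, 0.1, 0],
  [0, 0, 0.15, 0],
  [0, 0, 0.15, 0],
  [0, 0, 0, 0],
  [0, 0, 0, 0],
])

```text
t: 27.5
eef_pos: [665.7, 121.5, 193.0]
tcp_rot: [3.14, 0.0, 1.676]
ft_force: [-1.1, -1.1, 1.3]
opening: 0.527
grip_force: 5.0
```

```bash
python3 -c "
from pins import *
eggs('q')
blob('q','scene',(180,270,320,440))
"
```

```text
27.5 [665.7 121.5 193. ] 6.1 F [-1.1 -1.1  1.3] M [-0.16 -0.24 -0.06] 0.527 5.0
wrist [(0.54, [327.0, 305.0]), (0.39, [328.0, 354.0])]
scene [(0.49, [229.0, 386.0]), (0.42, [222.0, 404.0])]
side []
0 [[[294.0, 353.0], [356.0, 355.0], [354.0, 401.0], [296.0, 401.0]], [[387.0, 196.0], [404.0, 200.0], [397.0, 209.0], [380.0, 205.0]], [[245.0, 241.0], [228.0, 238.0], [233.0, 224.0], [251.0, 227.0]]]
0.3 [[[294.0, 326.0], [355.0, 328.0], [352.0, 364.0], [298.0, 364.0]], [[388.0, 199.0], [405.0, 204.0], [399.0, 216.0], [382.0, 212.0]], [[244.0, 249.0], [227.0, 246.0], [233.0, 236.0], [250.0, 239.0]]]
0.6 [[[295.0, 298.0], [355.0, 299.0], [351.0, 325.0], [298.0, 325.0]], [[390.0, 200.0], [407.0, 205.0], [401.0, 220.0], [384.0, 216.0]], [[243.0, 258.0], [226.0, 255.0], [231.0, 249.0], [249.0, 252.0]]]
180 320
......................................oooooooooo#......WWWWW
......................................ooooooooooo.........WW
.................................WWWWWW.ooooooooo.......WWWW
.................................WWWWWWWWWWWWW.oo.......WWWW
................................WWWWWWWWWW.
[... 842 characters left out ...]
WWWWWWWooooooWWW.W.......WWWW
....................W.......WWWWWWWWWWWWoooWWWWW............
...............WWWWWWWWWWWWWW.....WWWWWWWWWWWWW.............
...................WWWWWWWWW............WWWWW...............
........................WW..................................
.............................WWWWWWWWWWWW...................
...................................WWWWWWW..................
.....................................WWWW...................
............................................................
............................................................
............................................................
............................................................
```

>>> carry_out([
  [0, 0, 0.15, 0],
  [0, 0, 0.2, 0],
  [0, 0, 0.15, 0],
  [0, 0, 0, 0],
  [0, 0, 0, 0],
])

```text
t: 28.3
eef_pos: [665.6, 121.5, 217.9]
tcp_rot: [3.141, 0.0, 1.677]
ft_force: [-0.2, -0.5, -1.2]
opening: 0.528
grip_force: 4.2
```

```bash
python3 -c "
from pins import *
eggs('r')
blob('r','scene',(165,270,320,440))
s=env.state();p=s['eef_pos'];yaw=s['tcp_rot'][2]-np.pi/2
P=[p[0]+np.sin(yaw)*4,p[1]-np.cos(yaw)*4,p[2]+33.5]
for th in(.4,.6,.8,1.): print(th,[proj('scene',world(b,z,a,th,P,yaw)).round().tolist() for a,b,z in[(-45,-72,18),(45,-72,18),(45,65,28),(-45,65,28)]])
"
```

```text
28.3 [665.6 121.5 217.9] 6.1 F [-0.2 -0.5 -1.2] M [-0.04 -0.16  0.03] 0.528 4.2
wrist [(0.21, [44.0, 375.0])]
scene [(0.7, [254.0, 367.0]), (0.69, [243.0, 402.0]), (0.66, [246.0, 386.0])]
side [(0.68, [246.0, 257.0]), (0.63, [255.0, 239.0])]
0 [[[294.0, 353.0], [356.0, 355.0], [354.0, 401.0], [296.0, 401.0]], [[387.0, 186.0], [404.0, 190.0], [398.0, 198.0], [380.0, 195.0]], [[244.0, 234.0], [226.0, 230.0], [232.0, 216.0], [250.0, 219.0]]]
0.3 [[[295.0, 326.0], [355.0, 328.0], [352.0, 364.0], [298.0, 364.0]], [[389.0, 190.0], [406.0, 194.0], [400.0, 206.0], [382.0, 203.0]], [[243.0, 242.0], [226.0, 239.0], [232.0, 229.0], [249.0, 232.0]]]
0.6 [[[295.0, 298.0], [355.0, 299.0], [351.0, 325.0], [299.0, 325.0]], [[391.0, 191.0], [408.0, 195.0], [402.0, 211.0], [385.0, 207.0]], [[242.0, 251.0], [224.0, 248.0], [230.0, 242.0], [247.0, 245.0]]]
165 320
.............................WWWW...W#Woooooooooo##WWWWW....
............................WWWWWWWWWWWooooooooo##WWWWWWWWWW
.................................WWWWWWooooooooo#oWWWW..WWWW
..................................WWWW.oooooooooooWWWWW.WWWW
[... 1467 characters left out ...]
...........................W.oooooWW......................
....................................WWWWWW..................
.....................................WWWW...................
............................................................
............................................................
............................................................
............................................................
0.4 [[363.0, 221.0], [403.0, 230.0], [423.0, 180.0], [385.0, 172.0]]
0.6 [[366.0, 225.0], [405.0, 235.0], [424.0, 179.0], [386.0, 171.0]]
0.8 [[370.0, 227.0], [408.0, 237.0], [424.0, 177.0], [386.0, 170.0]]
1.0 [[374.0, 227.0], [412.0, 236.0], [425.0, 176.0], [387.0, 168.0]]
```

>>> carry_out([
  [0, 0, 0, 0],
  [0, 0, 0, 0],
  [0, 0, 0.2, 0],
  [0, 0, 0.4, 0],
  [0, 0, 0.4, 0],
], fingers=0.1)

```text
t: 29.1
eef_pos: [665.3, 121.6, 268.4]
tcp_rot: [-3.141, -0.0, 1.676]
ft_force: [0.1, 0.3, -1.6]
opening: 0.524
grip_force: 30.0
```

>>> carry_out([
  [0, 0, 0.4, 0],
  [0, 0, 0.3, 0],
  [-0.2, 0.2, 0, 0],
  [-0.3, 0.3, 0, 0],
  [-0.4, 0.4, 0, 0],
])

```text
t: 29.6
eef_pos: [619.2, 167.0, 301.5]
tcp_rot: [-3.14, -0.0, 1.676]
ft_force: [-0.5, 0.9, -1.7]
opening: 0.527
grip_force: 30.0
```

>>> carry_out([
  [-0.5, 0.5, 0, 0],
  [-0.5, 0.5, 0, 0],
  [-0.4, 0.5, 0, 0],
  [-0.1, 0.4, 0, 0],
  [0, 0, 0, 0],
])

```text
t: 30.1
eef_pos: [543.4, 263.9, 302.1]
tcp_rot: [-3.141, -0.0, 1.679]
ft_force: [-1.3, 0.9, -1.7]
opening: 0.527
grip_force: 30.0
```

```bash
python3 -c "
from pins import *
eggs('s')
blob('s','side',(330,470,200,330))
s=env.state();p=s['eef_pos'];yaw=s['tcp_rot'][2]-np.pi/2
P=[p[0]+np.sin(yaw)*4,p[1]-np.cos(yaw)*4,p[2]+33.5]
for th in(.6,.8,1.,1.2): print(th,[[proj(c,world(b,z,a,th,P,yaw)).round().tolist() for a,b,z in[(-45,-72,18),(45,-72,18),(45,65,28),(-45,65,28)]] for c in('scene','wrist')])
blob('s','scene',(90,270,290,430))
for c in('scene','side'):
  print(c,[(round(d['conf'],2),(np.array(d['position'])*[480,640]).round().tolist()) for d in env.look_for(c,'long_pin')[:2]])
"
```

```text
30.1 [543.4 263.9 302.1] 6.2 F [-1.3  0.9 -1.7] M [-0.06 -0.07 -0.02] 0.527 30.0
wrist [(0.58, [368.0, 276.0])]
scene [(0.67, [238.0, 352.0])]
side []
0 [[[291.0, 348.0], [354.0, 350.0], [352.0, 397.0], [294.0, 397.0]], [[370.0, 118.0], [385.0, 121.0], [379.0, 127.0], [363.0, 124.0]], [[272.0, 279.0], [251.0, 274.0], [257.0, 257.0], [278.0, 260.0]]]
0.3 [[[292.0, 321.0], [353.0, 323.0], [350.0, 359.0], [295.0, 360.0]], [[372.0, 122.0], [387.0, 125.0], [381.0, 136.0], [365.0, 133.0]], [[271.0, 289.0], [250.0, 285.0], [256.0, 271.0], [277.0, 275.0]]]
0.6 [[[292.0, 293.0], [352.0, 294.0], [349.0, 320.0], [296.0, 321.0]], [[374.0, 124.0], [389.0, 127.0], [384.0, 141.0], [368.0, 138.0]], [[269.0, 300.0], [248.0, 295.0], [254.0, 287.0], [275.0, 291.0]]]
330 200
..................................WWWW...........................
.................................................................
W................................................................
W................................................................
.................................................................
....
[... 6945 characters left out ...]
.................................WWWWWWWWWWWWWWWWWWWWWWWWWWW.........
.......................................WWWWWWWWWWWWWWWWWWWW...........
............................................WWWWWWWWWWWWWW............
..................................................WWWWWWW.............
.......................................................W..............
....W.................................................................
....WW................................................................
.........WW...........................................................
..............W.......................................................
scene []
side [(0.71, [265.0, 328.0]), (0.16, [310.0, 252.0])]
```

>>> carry_out([
  [0, 0, -0.4, 0],
  [0, 0, -0.7, 0],
  [0, 0, -0.8, 0],
  [0, 0, -0.8, 0],
  [0, 0, -0.5, 0],
])

```text
t: 31.0
eef_pos: [544.7, 260.7, 139.6]
tcp_rot: [-3.139, 0.001, 1.676]
ft_force: [0.3, -0.6, -1.6]
opening: 0.521
grip_force: 30.0
```

>>> carry_out([
  [0, 0, -0.3, 0],
  [0, 0, -0.1, 0],
  [0, 0, 0, 0],
  [0, 0, 0, 0],
  [0, 0, 0, 0],
], fingers=-0.04)

```text
t: 31.5
eef_pos: [545.9, 261.6, 123.5]
tcp_rot: [3.14, -0.0, 1.676]
ft_force: [-0.5, -0.1, -1.5]
opening: 0.525
grip_force: 30.0
```

>>> carry_out([
  [0, 0.2, -0.1, 0],
  [0, 0.3, -0.15, 0],
  [0, 0.3, -0.15, 0],
  [0, 0.25, -0.2, 0],
  [0, 0, 0, 0],
])

```text
t: 32.0
eef_pos: [545.1, 317.7, 92.0]
tcp_rot: [3.141, -0.002, 1.678]
ft_force: [-1.9, 2.7, 2.5]
opening: 0.523
grip_force: 30.0
```

>>> carry_out([
  [0, 0.2, -0.1, 0],
  [0, 0.2, -0.2, 0],
  [0, 0.2, -0.2, 0],
  [0, 0, 0, 0],
  [0, 0, 0, 0],
])

```text
t: 32.5
eef_pos: [545.1, 346.5, 67.1]
tcp_rot: [3.141, -0.001, 1.678]
ft_force: [0.4, 3.5, 2.0]
opening: 0.523
grip_force: 29.9
```

>>> carry_out([
  [0, 0.2, -0.2, 0],
  [0, 0.2, -0.2, 0],
  [0, 0.1, -0.2, 0],
  [0, 0.1, -0.1, 0],
  [0, 0, 0, 0],
])

```text
t: 33.0
eef_pos: [544.8, 374.3, 31.0]
tcp_rot: [-3.14, 0.001, 1.677]
ft_force: [-0.8, -0.6, -0.5]
opening: 0.526
grip_force: 30.0
```

>>> carry_out([
  [0, 0.05, -0.1, 0],
  [0, 0, -0.1, 0],
  [0, 0, 0, 0],
  [0, 0, 0, 0],
  [0, 0, 0, 0],
])

```text
t: 33.5
eef_pos: [545.6, 376.3, 22.5]
tcp_rot: [3.141, 0.0, 1.676]
ft_force: [-0.0, 0.6, 0.6]
opening: 0.527
grip_force: 30.0
```

```bash
python3 -c "
from pins import *
eggs('u')
s=env.state();p=s['eef_pos'];yaw=s['tcp_rot'][2]-np.pi/2
P=[p[0]+np.sin(yaw)*4,p[1]-np.cos(yaw)*4,p[2]+33.5]
for th in(-.1,0,.1,.2): print(th,[[proj(c,world(b,z,a,th,P,yaw)).round().tolist() for a,b,z in[(-45,-72,18),(45,-72,18),(45,65,28),(-45,65,28)]] for c in('side',)])
blob('u','side',(330,450,210,300))
"
```

```text
33.5 [545.6 376.3  22.5] 6.0 F [-0.   0.6  0.6] M [-0.08 -0.02 -0.01] 0.527 30.0
wrist []
scene [(0.59, [239.0, 352.0])]
side []
0 [[[294.0, 353.0], [356.0, 355.0], [354.0, 401.0], [296.0, 401.0]], [[385.0, 202.0], [399.0, 205.0], [394.0, 212.0], [380.0, 208.0]], [[261.0, 397.0], [243.0, 392.0], [248.0, 375.0], [266.0, 378.0]]]
0.3 [[[294.0, 325.0], [355.0, 327.0], [352.0, 363.0], [298.0, 363.0]], [[387.0, 204.0], [400.0, 208.0], [395.0, 218.0], [381.0, 215.0]], [[260.0, 405.0], [242.0, 401.0], [248.0, 386.0], [266.0, 389.0]]]
0.6 [[[295.0, 297.0], [355.0, 299.0], [351.0, 325.0], [298.0, 325.0]], [[388.0, 205.0], [402.0, 208.0], [397.0, 221.0], [383.0, 218.0]], [[259.0, 414.0], [240.0, 410.0], [246.0, 399.0], [264.0, 402.0]]]
-0.1 [[[284.0, 353.0], [244.0, 346.0], [225.0, 407.0], [268.0, 416.0]]]
0 [[[284.0, 357.0], [244.0, 350.0], [224.0, 409.0], [267.0, 417.0]]]
0.1 [[[283.0, 362.0], [244.0, 354.0], [224.0, 410.0], [267.0, 419.0]]]
0.2 [[[283.0, 367.0], [244.0, 359.0], [224.0, 411.0], [267.0, 420.0]]]
330 210
.............................................
...........................
[... 1066 characters left out ...]
###.......
############.#########################.......
##.##################################........
####o...#############################........
###..............##################.#........
..##...............######...####.###.........
.........ooooooo..######o...########.........
...............ooo.#####o....####..#.........
.......................#.......####..........
................................##...........
.............................................
.............................................
.............................................
.............................................
.............................................
.............................................
```

>>> carry_out([
  [0, 0, -0.05, 0],
  [0, 0, -0.03, 0],
  [0, 0, 0, 0],
  [0, 0, 0, 0],
  [0, 0, 0, 0],
])

```text
t: 34.3
eef_pos: [545.4, 376.6, 18.5]
tcp_rot: [3.141, -0.0, 1.676]
ft_force: [-0.0, 3.0, 2.8]
opening: 0.522
grip_force: 30.0
```

>>> carry_out([
  [0, 0, 0, 0],
  [0, 0, 0, 0],
  [0, 0, 0, 0],
  [0, 0, 0, 0],
  [0, 0, 0, 0],
], fingers=-0.1)

```text
t: 34.8
eef_pos: [545.4, 376.4, 18.3]
tcp_rot: [-3.142, 0.0, 1.676]
ft_force: [0.3, -0.3, 1.2]
opening: 0.55
grip_force: 0.0
```

>>> carry_out([
  [0, 0, 0, 0],
  [0, 0, 0, 0],
  [0, 0, 0, 0],
  [0, 0, 0, 0],
  [0, 0, 0, 0],
], fingers=-1)

```text
t: 35.3
eef_pos: [545.4, 376.5, 18.4]
tcp_rot: [3.141, 0.0, 1.677]
ft_force: [1.0, 0.2, 0.9]
opening: 0.913
grip_force: 0.0
```

>>> carry_out([
  [0, 0, 0.2, 0],
  [0, 0, 0.5, 0],
  [0, 0, 0.8, 0],
  [0, 0, 0.8, 0],
  [0, 0, 0.8, 0],
])

```text
t: 35.8
eef_pos: [545.2, 376.4, 175.9]
tcp_rot: [3.141, -0.0, 1.676]
ft_force: [1.2, -0.3, -0.1]
opening: 1.002
grip_force: 0.0
```

>>> carry_out([
  [-0.5, -0.8, 0.5, 0],
  [-0.6, -0.8, 0, 0],
  [-0.6, -0.8, 0, 0],
  [0, 0, 0, 0],
  [0, 0, 0, 0],
])

```text
t: 36.3
eef_pos: [462.1, 258.7, 198.2]
tcp_rot: [3.14, -0.001, 1.675]
ft_force: [0.0, 0.9, 0.6]
opening: 0.997
grip_force: 0.0
```

```bash
python3 -c "
from pins import *
eggs('v')
from scipy.optimize import least_squares
im=cv2.imread('pics/v_wrist.png');h=cv2.cvtColor(im,cv2.COLOR_BGR2HSV)
w=((h[...,1]<70)&(h[...,2]>120)).astype(np.uint8);w[290:]=0
n,l,st,ce=cv2.connectedComponentsWithStats(w)
for k in range(1,n):
  if st[k][4]>1500:
    c=cv2.findContours((l==k).astype(np.uint8),0,1)[0][0];print('white',st[k],cv2.approxPolyDP(c,4,True)[:,0].tolist()[:8])
c,s=np.cos(.105),np.sin(.105)
x0,y0=545.6+s*81,376-c*81
print([proj('wrist',[x0+c*a-s*b,y0+s*a+c*b,z]).round().tolist() for a,b,z in[(-45,65,28),(45,65,28),(45,-72,18),(-45,-72,18)]])
for q in('long_pin','short_pin','tray'):
  for cm in('scene','side','wrist'):
    print(q,cm,[(round(d['conf'],2),(np.array(d['position'])*[480,640]).round().tolist()) for d in env.look_for(cm,q)[:2]])
"
```

```text
36.3 [462.1 258.7 198.2] 6.0 F [0.  0.9 0.6] M [-0.01 -0.12  0.03] 0.997 0.0
wrist [(0.68, [380.0, 387.0])]
scene [(0.5, [236.0, 353.0])]
side [(0.31, [392.0, 252.0])]
0 [[[293.0, 355.0], [355.0, 358.0], [353.0, 403.0], [295.0, 403.0]], [[339.0, 152.0], [353.0, 155.0], [346.0, 161.0], [332.0, 158.0]], [[317.0, 318.0], [297.0, 314.0], [301.0, 296.0], [321.0, 300.0]]]
0.3 [[[294.0, 328.0], [355.0, 330.0], [351.0, 366.0], [297.0, 365.0]], [[340.0, 155.0], [355.0, 158.0], [348.0, 169.0], [334.0, 166.0]], [[316.0, 327.0], [295.0, 323.0], [300.0, 309.0], [319.0, 313.0]]]
0.6 [[[294.0, 300.0], [354.0, 301.0], [351.0, 327.0], [298.0, 327.0]], [[343.0, 156.0], [357.0, 160.0], [352.0, 173.0], [337.0, 170.0]], [[314.0, 337.0], [294.0, 333.0], [298.0, 324.0], [317.0, 327.0]]]
white [ 495    0  145   81 4836] [[495, 0], [564, 34], [636, 80], [639, 0], [560, 0], [556, 7], [545, 0]]
white [  366   120    95   123 10482] [[372, 120], [366, 239], [445, 242], [446, 229], [452, 228], [460, 127]]
white [ 613  158   27   83 1592] [[621, 158], [613, 172], [624, 185], [627, 205], [617, 226], [639, 240], [639, 162]]
white [ 499  184  102   77 3851] [[501, 196], [499, 213], [511, 228], [531, 226], [531, 213], [534, 226], [555, 237], [569, 257]]
[[376.0, 118.0], [462.0, 123.0], [450.0, 248.0], [371.0, 248.0]]
long_pin scene [(0.59, [217.0, 308.0])]
long_pin side [(0.22, [258.0, 235.0])]
long_pin wrist []
short_pin scene [(0.69, [307.0, 241.0]), (0.37, [195.0, 401.0])]
short_pin side [(0.43, [354.0, 193.0])]
short_pin wrist []
tray scene [(0.97, [193.0, 399.0])]
tray side [(0.86, [394.0, 252.0])]
tray wrist [(0.59, [169.0, 416.0])]
```

>>> carry_out([
  [0, 0, 0.8, 0],
  [0, 0, 0.8, 0],
  [0, -0.4, 0.5, 0],
  [0.3, -0.8, 0, 0],
  [0.5, -0.8, 0, 0],
])

```text
t: 37.55
eef_pos: [501.7, 158.5, 303.2]
tcp_rot: [3.139, -0.0, 1.679]
ft_force: [0.8, 0.4, 0.3]
opening: 1.002
grip_force: 0.0
```

>>> carry_out([
  [0.5, -0.8, 0, 0],
  [0.5, -0.8, 0, 0],
  [0.5, -0.8, 0, 0],
  [0.5, -0.8, 0, 0],
  [0.5, -0.8, 0, 0],
])

```text
t: 38.05
eef_pos: [627.7, -42.9, 301.9]
tcp_rot: [3.141, -0.0, 1.676]
ft_force: [-0.0, 0.9, 0.4]
opening: 1.003
grip_force: 0.0
```

>>> carry_out([
  [0, -0.3, 0, 0],
  [0, 0, 0, 0],
  [0, 0, 0, 0],
  [0, 0, 0, 0],
  [0, 0, 0, 0],
])

```text
t: 38.55
eef_pos: [626.7, -54.7, 302.3]
tcp_rot: [3.141, 0.0, 1.678]
ft_force: [0.1, -0.4, -0.1]
opening: 1.003
grip_force: 0.0
```

```bash
python3 - <<'E'
from h import *
print(env.state()["t"],env.state()["eef_pos"]);save("wrist","w.png")
c,s=np.cos(.09),np.sin(.09);O=np.array([480.5+100*c,10+100*s])
def loc(w): d=w-O;return (c*d[0]+s*d[1]).round(),(-s*d[0]+c*d[1]).round()
for n,z in(("egg0",65),("long_pin",120),("eyelet",100)):
  for d in env.look_for("wrist",n): print(n,round(d["conf"],2),(np.array(d["position"])*[480,640]).round(),loc(onz("wrist",d["position"],z)))
im=cv2.imread("pics/w.png")
P=[proj("wrist",[O[0]+c*a-s*b,O[1]+s*a+c*b,z]).round().tolist() for a,b,z in[(30,85,140),(160,85,140),(160,-85,140),(30,-85,140),(-100,0,100)]];print(P)
save("side","w2.png")
for d in env.look_for("side","egg0")+env.look_for("side","long_pin"): print("side",round(d["conf"],2),(np.array(d["position"])*[480,640]).round(),loc(onz("side",d["position"],60)))
E
```

```text
38.55 [626.7236941  -54.68932657 302.32592697]
egg0 0.92 [111. 289.] (np.float64(-2.0), np.float64(23.0))
egg0 0.87 [138. 269.] (np.float64(-25.0), np.float64(-10.0))
egg0 0.68 [118. 271.] (np.float64(-24.0), np.float64(14.0))
egg0 0.61 [135. 224.] (np.float64(-80.0), np.float64(-5.0))
egg0 0.34 [136. 357.] (np.float64(76.0), np.float64(-5.0))
long_pin 0.76 [130. 194.] (np.float64(-98.0), np.float64(3.0))
eyelet 0.8 [139. 355.] (np.float64(71.0), np.float64(-9.0))
eyelet 0.25 [116. 273.] (np.float64(-16.0), np.float64(15.0))
[[317.0, 44.0], [448.0, 53.0], [440.0, 218.0], [314.0, 216.0], [199.0, 132.0]]
side 0.71 [264. 329.] (np.float64(-98.0), np.float64(-37.0))
```

```bash
python3 -c "
from cell import env
print(env.job_done())"
```

```text
the job is handed in; nothing more can be done
None
```

The job is handed in, with no verdict shown. The cameras placed the long pin in the eyelet (it met resistance at full depth), all four eggs in the chute behind it, and the empty tray flat on the table.

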